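Load the latched stock drawer

ROBOT

A 6-joint arm with a two-finger parallel gripper is mounted at the origin on the work surface. World frame = base frame: x ahead of the robot, y to its left, z up, the work surface at z = 0. Lengths are in mm, angles in rad, forces in N, time in s.
With the tool pointing down it reaches from about 400 to 925 mm from the base axis. Payload 12.5 kg.
Tool frame: the origin (TCP) lies on the front face of the gripper's body, between the roots of the fingers; the fingertips stand 78 mm ahead of it and the grasp point (between the pads) lies 59 mm ahead of it (env.nose_length is the distance from the TCP to the fingertips, in mm); z points along the fingers, y is the line along which they close (so a half turn about z gives the same grasp; the last joint's range is limited). The gripper opens to 95 mm and grips with 3 to 60 N. Pads are 20 mm wide; open, the fingers measure 119 mm over their backs; the gripper's body (75 mm by 180 mm) begins 59 mm behind the grasp point.
Start: joints at [1.13, 0.491, 1.559, -0, 1.092, -0.106], TCP at [205.343, 590.315, 292.261] pointing down, gripper open.
Joint ranges: [-3.1, 3.1], [-0.84, 2.19], [0.05, 2.79], [-1.13, 4.28], [0.06, 2.93], [-2.69, 2.69]. Speed limits (rad/s): [2.22, 2.22, 2.79, 3.14, 3.14, 3.14].

INTERFACE

Orientations are given as [roll, pitch, yaw] about the fixed x, y, z axes, in that order (R = Rz(yaw) Ry(pitch) Rx(roll)).
In Python, from cell import env gives the robot as it stands.
- The arm moves only by the tool jog_arm, never from a script. Its argument "motion" is a list of rows, each a list of 7 numbers: the turn, a rotation vector about the tool's x, y, z in degrees, then the shift along the tool's x, y, z in mm, then the finger opening in mm, from 0 to 95.1. In form: [[wx, wy, wz, x, y, z, hand], ...]. A call has 1 to 10 rows; each row shifts and turns the commanded pose from where the row before left it, along the tool's axes as they then stand; what a row does not reach is not made up. A row lasts 1/8 s, in which the tool goes at most 62.5 mm and 10.7 degrees, less where a joint would pass 70% of its speed; a pose out of reach is approached as far as the arm can. A call is refused whole if a number of a shift passes 62.5 or a number of a turn 10.7, either way. A call with a gripper value outside its range is refused whole. The fingers move at their own pace and stop on an object; the grip force is fixed at half the most. Time passes only in rows, so rows that do not move let the fingers close. It gives the time, the measured TCP pose, the force, the opening and the grip force at its end, in the units of the state.
- env.state(): the state, without advancing time (a new reading comes with each control period).
- env.read_camera(name): name is "scene" or "top" or "wrist"; returns a dict with "color" (480x640x3 uint8, red, green, blue), "z_map" (480x640 float32, mm along the optical axis (not along the pixel's ray), 0 where there is no reading), "camera_matrix" (3x3 intrinsics, pixels), "world_to_cam" (4x4, takes a point from world to camera coordinates). Camera axes: x right, y up, looking along -z (the intrinsics and any distortion apply to the point x, -y, -z); pixel columns grow to the right and rows downward; lengths in mm; the calibration is good to about 2 mm. A picture is of the moment at which its call begins.
- env.job_done(): hands the job in; it is judged then, once.
Trained networks look in the newest picture that a camera, given by its name, has taken for a name from the list of things; names that differ only in an ending like _2 or _b are one class to them, and where a whole thing is asked for, a point or a joint stands for the part that bears it (a point fixed in the world has none). Each returns a list of dicts, best first, with "score" (0 to 1); they miss things now and then, are a little off and sometimes report something else, mostly with a low value. They report only what shows in the picture. A call takes as long as a camera call. They do not tell look-alikes from the thing itself.
- env.recognise(camera, thing): "location" ([column, row] in pixels, amid what is visible of it).
The state is a dict: "t": time; "joints": joint angles; "qvel": joint speeds; "tau": joint torques, N m; "eef_pos": TCP position; "tcp_rot": TCP orientation; "ft_force": force on the tool from outside, world axes, zero at the start; "moment": the same for the moment, N m; "opening": opening from 0.0 (shut) to 1.0 (fully open); "grip_force": force on a finger pad.
Only numpy, scipy, OpenCV 4.12 (cv2) and the standard library are available. Lean on these libraries where they do the work, as an engineer would, in place of code of your own. Each camera call takes 0.05 s, during which the arm holds its last target. There are 200 camera calls.

TASK

Put the green pipe fittings away in the spring drawer of the small grey cabinet. First take the two loose grey fittings off the cabinet top, where one covers the latch release hole, and stand them upright in the empty compartment of the wire basket; then push the red-handled pin down the hole to trip the hidden latch so that the drawer springs out, stand every green fitting upright on the drawer's floor, and push the drawer fully home until it latches. Leave the pin standing fully down in its black stand, and don't disturb the white jar, the carton or the screwdriver.

Things in the scene. Friction and masses are not known exactly. Their poses are not given: they have to be found in the camera images.
- cabinet: Small grey steel drawer cabinet fixed to the counter, 230 mm (own x) by 145 mm (own y), 95 mm high. Origin: centre of its underside. Its blue-fronted drawer springs out along the cabinet's own -x, which points roughly to the robot's left (world +y). The flat top has one 12 mm access hole ringed in yellow (hole).
- hole (a point): Mouth of the 12 mm round latch access hole, at the level of the cabinet's top face (75 mm from the cabinet's centre towards its own +x, on the centreline). Axes are the cabinet's. The top plate is 10 mm thick; the latch paddle lies 28 mm below the mouth, straight under the hole.
- latch (a joint): Hidden spring latch: how far it is pressed down, m. 0 = up (holds the drawer if the drawer is shut), lets the drawer go at about 0.006 to 0.008, can go down to 0.022; takes about 3.5 N at 0.008 and 7 N at 0.022. It springs back up when the pin is withdrawn.
- drawer (a joint): Drawer opening, m: 0 to 0.003 = shut and latched, 0.13 = fully out. A spring pushes it out when the latch is tripped (6 N when shut, 3 N when out), damped, taking about 1 s. It latches again when pushed to below 0.003 (about 7 to 10 N near the end), then springs back to rest at about 0.003.
- drawer_floor (a point): Centre of the drawer's inner floor, top side (moves with the drawer; axes are the cabinet's: the drawer comes out along -x). Inner floor 135 mm (x) by 124 mm (y); side and back walls reach 22 mm above the floor, the blue front panel at -x 70 mm above it. Fully out, the whole floor lies clear in front of the cabinet.
- drawer_face (a point): On the outer face of the drawer's blue front panel (panel 145 mm wide, 8 mm thick, from 6 to 82 mm above the counter): centre of its width, 45 mm above the counter. The outward normal is the cabinet's own -x. Push here to shut it.
- pin: Latch release pin, standing in its stand at the start: from below a 7 mm round steel shaft 50 mm long, a 26 mm round flange 5 mm thick, and a red square handle 18 mm by 18 mm, 40 mm high (95 mm in all, 60 g). Origin: centre of the shaft's lower tip, z up along the pin; x and y are normal to the handle's sides.
- stand_hole (a point): Mouth of the 13 mm round hole, 55 mm deep, in the middle of the top of the pin's black stand (50 by 50 by 58 mm, fixed). With the pin fully down its flange rests on the stand's top, the tip 50 mm below this point.
- basket_in (a point): Centre of the floor (top side, 4 mm above the counter) of the empty compartment of the fixed wire basket, inside 134 mm (x) by 137 mm (y); walls reach 41 mm above this floor. The compartment next to it (+y) is full of grey stock that stays there.
- grey1: A loose grey pipe fitting, standing upright: round plastic body 40 mm diameter, 28 mm high (shallow ribs), on it a round steel threaded collar 24 mm diameter, 22 mm high (50 mm in all, 110 g). Origin: centre of the underside, z up. At the start it stands on the cabinet top, over the access hole.
- grey2: The other loose grey pipe fitting, standing upright: round plastic body 40 mm diameter, 28 mm high (shallow ribs), on it a round steel threaded collar 24 mm diameter, 22 mm high (50 mm in all, 110 g). Origin: centre of the underside, z up. At the start it stands elsewhere on the cabinet top.
- green1: A green pipe fitting, standing upright: round plastic body 40 mm diameter, 28 mm high (shallow ribs), on it a round steel threaded collar 24 mm diameter, 22 mm high (50 mm in all, 110 g). Origin: centre of the underside, z up. At the start on the counter; two to four green fittings are present.
- green2: A green pipe fitting, standing upright: round plastic body 40 mm diameter, 28 mm high (shallow ribs), on it a round steel threaded collar 24 mm diameter, 22 mm high (50 mm in all, 110 g). Origin: centre of the underside, z up. At the start on the counter; two to four green fittings are present.
- green3: A green pipe fitting, standing upright: round plastic body 40 mm diameter, 28 mm high (shallow ribs), on it a round steel threaded collar 24 mm diameter, 22 mm high (50 mm in all, 110 g). Origin: centre of the underside, z up. At the start on the counter; two to four green fittings are present.
- green4: A green pipe fitting, standing upright: round plastic body 40 mm diameter, 28 mm high (shallow ribs), on it a round steel threaded collar 24 mm diameter, 22 mm high (50 mm in all, 110 g). Origin: centre of the underside, z up. At the start on the counter; two to four green fittings are present.
- jar: White jar with a blue cap, 60 mm diameter, 90 mm high; to be left alone. Origin: centre of its underside.
- carton: Cardboard carton 70 by 90 by 60 mm; to be left alone. Origin: centre of its underside.
- screwdriver: Screwdriver lying on the counter; to be left alone. Origin: about the middle of its underside.
Things that resemble listed ones, but are neither listed nor needed, are in the scene too. Leave any purple look-alike of the green3 alone.

How it is judged (in metres and radians):
On the way, in this order (a step that is already met when the one before it is completed fails the run):
1. the two loose grey fittings are cleared off the cabinet top and stand upright, released, in the basket's empty compartment (x of grey1 in the frame of basket_in between -0.055 and 0.055 m and y of grey1 in the frame of basket_in between -0.055 and 0.055 m and z of grey1 in the frame of basket_in between -0.008 and 0.008 m and angle between each of grey1, grey2's own z axis and vertical below 0.15 rad and x of grey2 in the frame of basket_in between -0.055 and 0.055 m and y of grey2 in the frame of basket_in between -0.055 and 0.055 m and z of grey2 in the frame of basket_in between -0.008 and 0.008 m and contact force between the fingers and grey1 below 0.1 N and contact force between the fingers and grey2 below 0.1 N), for 0.2 s.
2. the pin, down the access hole, presses the latch (value of joint latch above 0.0045 m and horizontal distance between pin and hole below 0.01 m and z of pin in the frame of hole below -0.02 m), for 0.05 s.
3. the drawer is out (value of joint drawer above 0.11 m), for 0.2 s.
4. every green fitting stands upright on the floor of the open drawer (value of joint drawer above 0.06 m and x of green1 in the frame of drawer_floor between -0.062 and 0.062 m and y of green1 in the frame of drawer_floor between -0.058 and 0.058 m and z of green1 in the frame of drawer_floor between -0.008 and 0.008 m and angle between each of green1, green2, green3, green4's own z axis and vertical below 0.15 rad and x of green2 in the frame of drawer_floor between -0.062 and 0.062 m and y of green2 in the frame of drawer_floor between -0.058 and 0.058 m and z of green2 in the frame of drawer_floor between -0.008 and 0.008 m and x of green3 in the frame of drawer_floor between -0.062 and 0.062 m and y of green3 in the frame of drawer_floor between -0.058 and 0.058 m and z of green3 in the frame of drawer_floor between -0.008 and 0.008 m and x of green4 in the frame of drawer_floor between -0.062 and 0.062 m and y of green4 in the frame of drawer_floor between -0.058 and 0.058 m and z of green4 in the frame of drawer_floor between -0.008 and 0.008 m), for 0.2 s.
At the end, for the whole second after the job is handed in: The drawer is shut and latched (within 6 mm, latch up), every green fitting stands upright (within 0.15 rad) on its floor, both loose grey fittings stand upright on the floor of the basket's empty compartment, the pin is down in its stand (tip at least 45 mm below the mouth), and all is at rest (value of joint drawer below 0.006 m and value of joint latch below 0.003 m and x of green1 in the frame of drawer_floor between -0.062 and 0.062 m and y of green1 in the frame of drawer_floor between -0.058 and 0.058 m and z of green1 in the frame of drawer_floor between -0.008 and 0.008 m and angle between each of green1, green2, green3, green4, grey1, grey2's own z axis and vertical below 0.15 rad and x of green2 in the frame of drawer_floor between -0.062 and 0.062 m and y of green2 in the frame of drawer_floor between -0.058 and 0.058 m and z of green2 in the frame of drawer_floor between -0.008 and 0.008 m and x of green3 in the frame of drawer_floor between -0.062 and 0.062 m and y of green3 in the frame of drawer_floor between -0.058 and 0.058 m and z of green3 in the frame of drawer_floor between -0.008 and 0.008 m and x of green4 in the frame of drawer_floor between -0.062 and 0.062 m and y of green4 in the frame of drawer_floor between -0.058 and 0.058 m and z of green4 in the frame of drawer_floor between -0.008 and 0.008 m and x of grey1 in the frame of basket_in between -0.055 and 0.055 m and y of grey1 in the frame of basket_in between -0.055 and 0.055 m and z of grey1 in the frame of basket_in between -0.008 and 0.008 m and x of grey2 in the frame of basket_in between -0.055 and 0.055 m and y of grey2 in the frame of basket_in between -0.055 and 0.055 m and z of grey2 in the frame of basket_in between -0.008 and 0.008 m and horizontal distance between pin and stand_hole below 0.008 m and z of pin in the frame of stand_hole below -0.045 m and angle between pin's own z axis and vertical below 0.12 rad and linear speed of each of green1, green2, green3, green4, grey1, grey2, pin below 0.03 m/s); the robot touches nothing.
It fails at once if the jar is disturbed (moved more than 30 mm) (distance of jar from where it was at the start of the episode above 0.03 m).
It fails at once if the carton is disturbed (moved more than 30 mm) (distance of carton from where it was at the start of the episode above 0.03 m).
It fails at once if the screwdriver is disturbed (moved more than 30 mm) (distance of screwdriver from where it was at the start of the episode above 0.03 m).
Of green1, green2, green3, green4 only 2 to 4 are there at a start; the rules pass over those that are not, and their reading is None.
At some moment in a run one of green1, green2, green3, green4 may be knocked a few centimetres aside while the robot is not near it.
It also fails if it takes over 210 s, if anything falls off the work surface, if the arm or the gripper's body presses on something with over 40 N, if the wrist force passes 120 N, or if a joint passes its speed limit or range.

## Working session

There is one attempt and no reset: what is moved stays moved. The work goes in short steps, Python scripts to look and compute and a tool call to move; the robot and the scene stay as the last step left them, time stands still between calls to the robot, and variables do not carry over. Pictures are saved under pics/ and viewed, at most 14 in all, crops included, and the job is handed in when it is done.

Besides the shell and the picture viewer there is one more tool, called after "Request:" as a command line: name --pt "numbers of a row" for each row, then --argument value for the rest. jog_arm: Moves the arm, as the interface text tells. Its arguments: {"type":"object","properties":{"motion":{"type":"array"}},"required":["motion"]}

```bash
mkdir -p pics; ls; cat > h.py <<'E'
import numpy as np, cv2
from cell import env
def cam(n):
    return env.read_camera(n)
def world(c):
    """HxWx3 world points"""
    K=c["camera_matrix"]; z=c["z_map"]; T=np.linalg.inv(c["world_to_cam"])
    v,u=np.mgrid[0:480,0:640]
    x=(u-K[0,2])/K[0,0]*z; y=(v-K[1,2])/K[1,1]*z
    P=np.stack([x,-y,-z],-1)
    W=P@T[:3,:3].T+T[:3,3]; W[z<=0]=np.nan
    return W
def save(c,name):
    cv2.imwrite("pics/"+name+".png",cv2.cvtColor(c["color"],cv2.COLOR_RGB2BGR))
E
python3 - <<'E'
from h import *
for n in ["scene","top"]:
    c=cam(n); save(c,n+"0"); np.savez("/tmp/"+n+"0.npz",**{k:c[k] for k in("color","z_map","camera_matrix","world_to_cam")})
    W=world(c)
    for t in ["cabinet","hole","pin","stand_hole","basket_in","grey1","green1","jar","carton","screwdriver"]:
        for d in env.recognise(n,t):
            u,v=map(int,np.round(d["location"])); 
            print(n,t,round(d["score"],2),(u,v),W[v,u].round(0) if 0<=u<640 and 0<=v<480 else None)
s=env.state(); print(s)
E
```

```text
pics
scene cabinet 0.65 (440, 166) [317. 348.  20.]
scene cabinet 0.48 (399, 238) [525. 176.  27.]
scene hole 0.65 (442, 167) [322. 352.  21.]
scene hole 0.62 (231, 295) [ 642. -217.   96.]
scene hole 0.23 (286, 283) [ 627. -104.   82.]
scene hole 0.17 (409, 284) [660. 158.  46.]
scene pin 0.66 (444, 170) [331. 355.  18.]
scene pin 0.55 (211, 222) [ 442. -246.   92.]
scene pin 0.47 (501, 240) [562. 421.   2.]
scene stand_hole 0.96 (218, 237) [ 453. -240.   46.]
scene basket_in 0.97 (498, 239) [561. 412.   8.]
scene basket_in 0.22 (286, 282) [ 625. -103.   82.]
scene grey1 0.86 (189, 280) [ 615. -292.  136.]
scene grey1 0.69 (236, 264) [ 589. -198.  126.]
scene grey1 0.51 (394, 258) [582. 147.  35.]
scene green1 0.9 (409, 285) [660. 158.  41.]
scene green1 0.85 (436, 317) [745. 191.  41.]
scene green1 0.79 (393, 261) [586. 144.  29.]
scene green1 0.7 (400, 236) [524. 178.  33.]
scene green1 0.59 (454, 298) [701. 249.  25.]
scene green1 0.58 (383, 313) [711.  87.  34.]
scene green1 0.51 (380, 211) [441. 152.  31.]
scene jar 0.8 (146, 245) [ 466. -395.   77.]
scene jar 0.28 (289, 289) [
[... 1124 characters left out ...]
 0.26 (410, 211) [ 597. -225.   93.]
{'t': 1.1, 'joints': array([ 1.13039444e+00,  4.90920212e-01,  1.55891603e+00,  5.20159453e-07,
        1.09172712e+00, -1.05584173e-01]), 'qvel': array([-0.00135006, -0.00123992,  0.00124884, -0.00024209,  0.00083872,
        0.00062887]), 'tau': array([-5.26925069e-04, -6.12483931e+01, -2.58430266e+01,  6.93302555e-02,
        4.46785334e-02,  2.27864234e-05]), 'eef_pos': array([205.3423471 , 590.3048581 , 292.24285213]), 'tcp_rot': array([3.14156348e+00, 2.62757129e-06, 2.80677470e+00]), 'ft_force': array([-0.01744777, -0.31877323,  0.82901446]), 'moment': array([-0.04542761, -0.0113875 ,  0.01934279]), 'grip_force': 0.0, 'opening': 1.0002658719450206}
```

```bash
python3 - <<'E'
import cv2
a=cv2.imread("pics/top0.png")[130:370,100:540]; cv2.imwrite("pics/top0c.png",cv2.resize(a,(800,436),interpolation=cv2.INTER_CUBIC))
E
```

```text
(no output)
```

View pics/top0c.png

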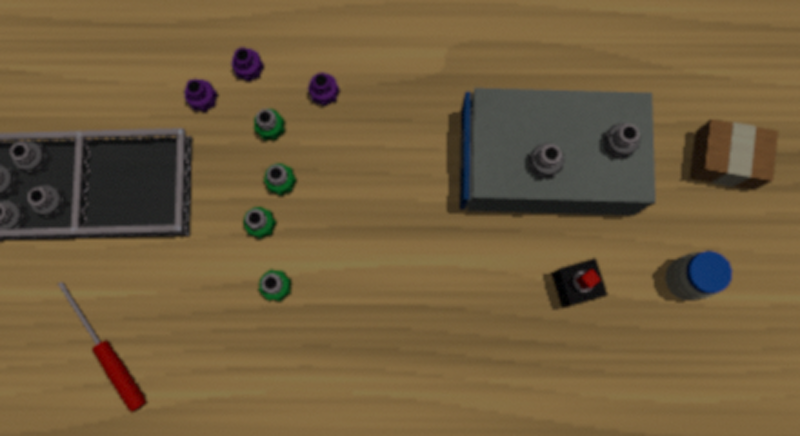

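View pics/scene0.png

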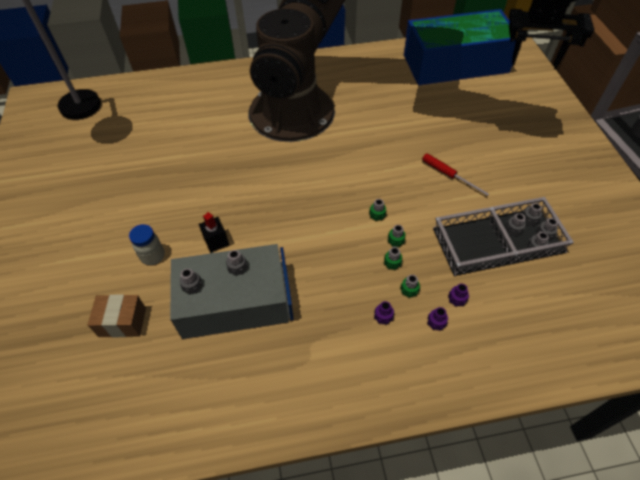

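Top crop: four green fittings at (268,124), (280,179), (259,222), (275,285). Purple look-alikes are at (247,64), (200,95) and (323,89). The greys on the cabinet are at (622,140), on the +x end over the hole, so grey1, and at (547,159), so grey2. The pin is in its stand at (585,280) and the empty basket compartment is at (130,180).

```bash
cat >> h.py <<'E'
from scipy.optimize import least_squares
def fitfit(P,g,z0):
    """axis xy of an upright fitting near g, base height z0, points P (N,3)"""
    g=np.array(g,float)
    for rad in (35,26):
        Q=P[(np.hypot(*(P[:,:2]-g).T)<rad)&(P[:,2]>z0+5)&(P[:,2]<z0+56)]
        h=Q[:,2]-z0
        def f(p):
            r=np.hypot(Q[:,0]-p[0],Q[:,1]-p[1])
            # distance to the stepped profile
            d1=np.where(h<28,abs(r-20),np.hypot(np.maximum(r-20,0),h-28))
            d1=np.where((r<20),np.minimum(d1,abs(h-28)),d1)
            d2=np.where((h>28)&(h<50),abs(r-12),99); d3=np.where(r<12,abs(h-50),np.hypot(r-12,h-50))
            return np.minimum(np.minimum(d1,d2),np.minimum(d3,12))
        s=least_squares(f,g,loss="soft_l1",f_scale=2,diff_step=1e-3); g=s.x
    return g,len(Q),np.median(f(g))
def rect(P2):
    (c,s,a)=cv2.minAreaRect(P2.astype(np.float32)); return np.round(c,1),np.round(s,1),round(a,1)
E
python3 - <<'E'
from h import *
C={n:dict(np.load(f"/tmp/{n}0.npz")) for n in("scene","top")}
W={n:world(C[n]) for n in C}
for n in list(C)+["both"]:
    P=np.concatenate([W[m].reshape(-1,3) for m in C]) if n=="both" else W[n].reshape(-1,3)
    P=P[np.isfinite(P[:,0])]
    fl=P[(abs(P[:,0]-500)<40)&(abs(P[:,1])<40)]; print(n,"table z",np.median(fl[:,2]).round(1),fl[:,2].std().round(1))
    for nm,g,z in [("g1",(595,-287),95),("g2",(575,-200),95),("a",(425,146),0),("b",(507,168),0),("c",(562,145),0),("d",(640,165),0)]:
        r=fitfit(P,g,z); print(nm,r[0].round(1),r[1],r[2].round(1))
    R=P[(abs(P[:,2]-95)<3)&(abs(P[:,0]-600)<140)&(abs(P[:,1]+220)<170)]; print("cab",rect(R[:,:2]),np.median(R[:,2]))
    R=P[(abs(P[:,2]-58)<3)&(abs(P[:,0]-425)<45)&(abs(P[:,1]+240)<45)]; print("stand",rect(R[:,:2]),len(R))
    R=P[(P[:,2]>92)&(P[:,2]<110)&(abs(P[:,0]-430)<35)&(abs(P[:,1]+240)<35)]; print("pin",rect(R[:,:2]),len(R),R.mean(0).round(1))
    R=P[(abs(P[:,2]-45)<5)&(abs(P[:,0]-560)<120)&(abs(P[:,1]-450)<200)]; print("basket rim",rect(R[:,:2]),R[:,:2].min(0),R[:,:2].max(0))
    R=P[(abs(P[:,2]-4)<3)&(abs(P[:,0]-560)<60)&(abs(P[:,1]-420)<60)]; print("floor",rect(R[:,:2]),np.median(R[:,2]))
E
```

```text
scene table z -0.4 1.9
g1 [ 603.7 -294.1] 427 0.8
g2 [ 576.9 -198.4] 402 0.8
a [427.7 150.8] 288 1.0
b [512.5 175.1] 307 1.0
c [572.6 149.6] 320 0.9
d [650.6 167.4] 341 0.9
cab (array([ 571.4, -249.2]), array([282.9, 209.3]), 88.4) 94.81019993070413
stand (array([ 431.7, -250.5]), array([52.9, 49.8]), 16.3) 253
pin (array([ 431.2, -251.1]), array([20.5, 18.5]), 44.7) 79 [ 433.8 -250.5  100.1]
basket rim (array([582.2, 410.2]), array([185.9, 294.4]), 1.8) [486.52761483 265.99359158] [679.64066624 557.70586617]
floor (array([560. , 419.8]), array([120. , 119.4]), 0.4) 3.54841116209559
top table z -0.1 2.0
g1 [ 601.5 -294.9] 304 0.8
g2 [ 575.  -198.9] 295 1.0
a [425.2 150. ] 251 0.8
b [510.4 174. ] 244 0.9
c [570.4 149. ] 241 0.9
d [648.2 166.5] 245 0.9
cab (array([ 600.4, -224.7]), array([230.8, 146.2]), 88.7) 94.82911012100806
stand (array([ 428.7, -251.3]), array([49.7, 50.9]), 16.1) 304
pin (array([ 428.4, -250.6]), array([17.5, 17.1]), 35.9) 72 [ 428.1 -250.1  102.1]
basket rim (array([581.7, 405.9]), array([186.2, 302.3]), 1.9) [484.0839124  257.87757492] [679.74919381 556.84935074]
floor (array([561.9, 420. ]), array([116.3, 119.5]), 0.3) 3.941607623040568
both table z -0.2 1.9
g1 [ 603.2 -294.2] 731 0.9
g2 [ 576.3 -198.5] 697 0.9
a [427.1 150.4] 539 1.0
b [511.8 174.5] 551 1.0
c [571.9 149.1] 561 1.1
d [649.6 166.7] 586 1.0
cab (array([ 571.4, -249.2]), array([282.9, 209.3]), 88.4) 94.82014277939766
stand (array([ 430.9, -250.7]), array([54.5, 50.9]), 16.0) 557
pin (array([ 430.8, -250.5]), array([21.7, 20. ]), 37.4) 151 [ 431.1 -250.3  101.1]
basket rim (array([581.8, 406.1]), array([186.4, 302.8]), 1.9) [484.0839124  257.87757492] [679.74919381 557.70586617]
floor (array([560., 420.]), array([120. , 119.8]), 0.1) 3.752401616920224
```

```bash
cat >> h.py <<'E'
from scipy.spatial.transform import Rotation as Ro
def go(x,y,z,yaw=np.pi,frm=None):
    """tool-frame shift (after turning about tool z) to reach a world TCP pose, tool down"""
    s=env.state(); p=s["eef_pos"] if frm is None else np.array(frm,float)
    R=Ro.from_euler("xyz",s["tcp_rot"]); T=Ro.from_euler("xyz",[np.pi,0,yaw])
    rv=(R.inv()*T).as_rotvec(degrees=True)
    d=T.inv().apply(np.array([x,y,z])-p); n=int(np.ceil(max(abs(d).max()/62,np.linalg.norm(d)/62)))
    print("t",round(s["t"],1),"rv",rv.round(2),"shift",d.round(1),"rows",n,"each",(d/max(n,1)).round(1))
E
python3 - <<'E'
from h import *
C=dict(np.load("/tmp/top0.npz")); W=world(C)
for n in("top","scene"):
    C=dict(np.load(f"/tmp/{n}0.npz")); W=world(C); V=C["color"].astype(int).max(-1)
    m=(abs(W[...,2]-4)<4)&(V<75)&(abs(W[...,0]-560)<110)&(W[...,1]>280)&(W[...,1]<500)
    k,l,st,ce=cv2.connectedComponentsWithStats(m.astype(np.uint8),connectivity=4)
    for i in np.argsort(-st[1:,4])[:2]+1:
        P=W[l==i]; print(n,st[i],rect(P[:,:2]),np.percentile(P[:,:2],[1,50,99],axis=0).round(0).tolist())
    print([W[v,u].round(0).tolist() for u,v in ((172,231),(480,243))])
go(602.5,-294.5,292)
E
```

```text
top [ 144  205   54   50 2258] (array([569.9, 360.2]), array([125.9, 130. ]), 1.5) [[509.0, 297.0], [567.0, 358.0], [630.0, 421.0]]
top [114 207  28  49 693] (array([566. , 468.4]), array([125. ,  63.4]), 1.5) [[504.0, 437.0], [572.0, 461.0], [627.0, 499.0]]
[[565.0, 356.0, 6.0], [540.0, -416.0, 1.0]]
scene [ 444  217   63   45 1780] (array([545.4, 365.8]), array([110.4, 129.5]), 1.6) [[494.0, 302.0], [548.0, 362.0], [600.0, 427.0]]
scene [508 224  26  26 292] (array([566.6, 474.1]), array([53.9, 68.5]), 17.1) [[535.0, 444.0], [568.0, 469.0], [596.0, 499.0]]
[[380.0, -355.0, 3.0], [562.0, 368.0, 4.0]]
t 1.1 rv [  0.     0.   -19.18] shift [-3.972e+02 -8.848e+02  2.000e-01] rows 16 each [-24.8 -55.3   0. ]
```

Request:
jog_arm --pt "0 0 -9.58 0 0 0 95" --pt "0 0 -9.58 0 0 0 95"

```text
t: 1.35
eef_pos: [205.3, 590.3, 292.3]
tcp_rot: [3.141, 0.0, -3.137]
ft_force: [0.2, -0.6, 0.7]
opening: 0.998
grip_force: 0.0
```

Request:
jog_arm --pt "0 0 0 -24.8 -55.3 0 70" --pt "0 0 0 -24.8 -55.3 0 70" --pt "0 0 0 -24.8 -55.3 0 70" --pt "0 0 0 -24.8 -55.3 0 70" --pt "0 0 0 -24.8 -55.3 0 70" --pt "0 0 0 -24.8 -55.3 0 70" --pt "0 0 0 -24.8 -55.3 0 70" --pt "0 0 0 -24.8 -55.3 0 70"

```text
t: 2.35
eef_pos: [404.1, 146.0, 292.6]
tcp_rot: [3.141, 0.001, 3.141]
ft_force: [0.3, 0.1, 0.3]
opening: 0.733
grip_force: 0.0
```

Request:
jog_arm --pt "0 0 0 -24.8 -55.3 0 60" --pt "0 0 0 -24.8 -55.3 0 60" --pt "0 0 0 -24.8 -55.3 0 60" --pt "0 0 0 -24.8 -55.3 0 60" --pt "0 0 0 -24.8 -55.3 0 60" --pt "0 0 0 -24.8 -55.3 0 60" --pt "0 0 0 -24.8 -55.3 0 60" --pt "0 0 0 -24.8 -55.3 0 60" --pt "0 0 0 0 0 0 60"

```text
t: 3.48
eef_pos: [602.3, -298.1, 291.0]
tcp_rot: [-3.142, -0.0, 3.138]
ft_force: [0.3, 1.0, -0.4]
opening: 0.632
grip_force: 0.0
```

```bash
python3 - <<'E'
from h import *
c=cam("wrist"); W=world(c).reshape(-1,3); W=W[np.isfinite(W[:,0])]
for g in((602.5,-294.5),(576,-198.7)):
    r=fitfit(W,g,95); print(r[0].round(1),r[1],r[2])
P=W[(abs(W[:,2]-95)<8)]; print(P.min(0),P.max(0),np.median(P[:,2]))
go(602.5,-294.5,95+108)
E
```

```text
[ 605.2 -293.5] 2993 0.5469840576622218
[ 578.7 -197.9] 3596 0.5654859633903726
[ 446.71975478 -428.43420773   87.06290772] [ 677.65962136 -106.15596117  102.96050836] 94.30390373115259
t 3.5 rv [ 0.04 -0.05 -0.14] shift [-0.8  1.5 88.2] rows 2 each [-0.4  0.8 44.1]
```

Request:
jog_arm --pt "0 0 0 -1.5 2 44 60" --pt "0 0 0 0 0 30 60" --pt "0 0 0 0 0 14 60" --pt "0 0 0 0 0 0 60" --pt "0 0 0 0 0 0 15" --pt "0 0 0 0 0 0 15" --pt "0 0 0 0 0 0 15" --pt "0 0 0 0 0 0 15"

```text
t: 4.53
eef_pos: [603.3, -292.7, 204.5]
tcp_rot: [-3.141, 0.0, 3.141]
ft_force: [0.5, -0.5, 1.0]
opening: 0.266
grip_force: 0.5
```

Request:
jog_arm --pt "0 0 0 0 0 0 10" --pt "0 0 0 0 0 0 10" --pt "0 0 0 0 0 0 10" --pt "0 0 0 0 0 -20 10" --pt "0 0 0 0 0 -50 10"

```text
t: 5.15
eef_pos: [602.6, -292.2, 272.4]
tcp_rot: [3.138, -0.005, 3.141]
ft_force: [-0.2, -0.7, -1.1]
opening: 0.246
grip_force: 30.0
```

```bash
python3 - <<'E'
from h import *
go(594,361,274)
E
```

```text
t 5.2 rv [ 0.18 -0.27 -0.03] shift [  8.6 653.2  -1.6] rows 11 each [ 0.8 59.4 -0.1]
```

Request:
jog_arm --pt "0 0 0 1 30 0 10" --pt "0 0 0 1 55 0 10" --pt "0 0 0 1 60 0 10" --pt "0 0 0 1 60 0 10" --pt "0 0 0 1 60 0 10" --pt "0 0 0 1 60 0 10" --pt "0 0 0 1 60 0 10" --pt "0 0 0 1 60 0 10" --pt "0 0 0 1 60 0 10" --pt "0 0 0 0 60 0 10"

```text
t: 6.4
eef_pos: [594.0, 274.4, 274.0]
tcp_rot: [-3.141, -0.001, 3.141]
ft_force: [-0.0, -0.7, -0.4]
opening: 0.244
grip_force: 30.0
```

Request:
jog_arm --pt "0 0 0 0 58 0 10" --pt "0 0 0 0 30 0 10" --pt "0 0 0 0 0 0 10" --pt "0 0 0 0 0 0 10"

```text
t: 6.9
eef_pos: [594.5, 359.7, 273.8]
tcp_rot: [-3.141, -0.001, 3.141]
ft_force: [-0.3, 0.2, -1.5]
opening: 0.246
grip_force: 30.0
```

```bash
python3 - <<'E'
from h import *
c=cam("wrist"); W=world(c); save(c,"w1")
P=W[np.isfinite(W[...,0])]; R=P[(abs(P[:,2]-45)<4)]
print(R.min(0),R.max(0))
R=P[(abs(P[:,2]-4)<3.5)&(abs(P[:,0]-560)<75)&(abs(P[:,1]-360)<75)]; print(rect(R[:,:2]),np.percentile(R,[.5,50,99.5],axis=0).round(0))
go(594,361,4+108.5)
E
```

```text
[431.34372137 100.51440054  41.0016085 ] [749.20266011 557.87039644  48.99983813]
(array([560.1, 360. ]), array([149.6, 150. ]), 0.0) [[492. 286.   1.]
 [561. 355.   3.]
 [633. 434.   5.]]
t 7.0 rv [-0.02 -0.03 -0.07] shift [  0.6   1.7 161.5] rows 3 each [ 0.2  0.6 53.8]
```

View pics/w1.png

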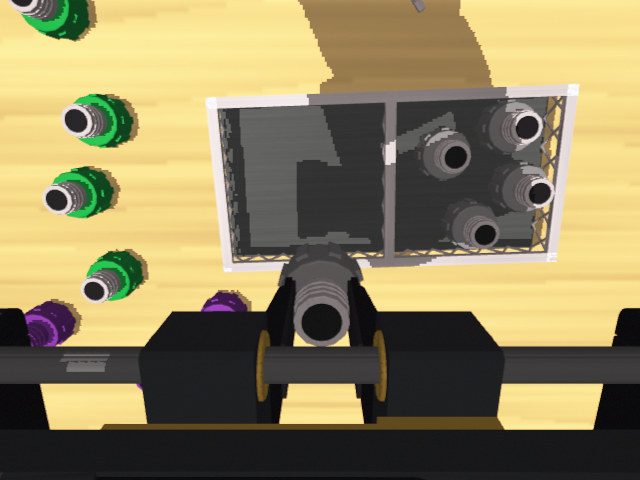

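The wrist view shows grey1 held. The empty compartment's rim corners are at about (212,103), (228,268), (390,97) and (390,262).

```bash
python3 - <<'E'
from h import *
c=cam("wrist"); K=c["camera_matrix"];T=np.linalg.inv(c["world_to_cam"])
for u,v in((212,103),(228,268),(390,97),(390,262)):
    d=T[:3,:3]@np.array([(u-K[0,2])/K[0,0],-(v-K[1,2])/K[1,1],-1]); o=T[:3,3]; print((o+d*(45-o[2])/d[2]).round(0))
E
```

```text
[502. 278.  45.]
[634. 281.  45.]
[497. 412.  45.]
[628. 418.  45.]
```

```bash
python3 - <<'E'
from h import *
c=cam("wrist"); W=world(c); print("dist?",[k for k in c])
for v in(150,200): 
    print("wrist row",v,[(u,*W[v,u].round(0)[[1,2]]) for u in range(205,560,8)])
t=dict(np.load("/tmp/top0.npz")); W=world(t)
print("top",[(u,*W[230,u].round(0)[[1,2]]) for u in range(136,210,2)])
E
```

```text
dist? ['color', 'z_map', 'camera_matrix', 'world_to_cam']
wrist row 150 [(205, np.float64(257.0), np.float64(-1.0)), (213, np.float64(275.0), np.float64(44.0)), (221, np.float64(282.0), np.float64(46.0)), (229, np.float64(279.0), np.float64(5.0)), (237, np.float64(286.0), np.float64(3.0)), (245, np.float64(293.0), np.float64(4.0)), (253, np.float64(300.0), np.float64(4.0)), (261, np.float64(307.0), np.float64(3.0)), (269, np.float64(314.0), np.float64(4.0)), (277, np.float64(321.0), np.float64(2.0)), (285, np.float64(328.0), np.float64(3.0)), (293, np.float64(335.0), np.float64(3.0)), (301, np.float64(342.0), np.float64(3.0)), (309, np.float64(349.0), np.float64(3.0)), (317, np.float64(356.0), np.float64(4.0)), (325, np.float64(363.0), np.float64(4.0)), (333, np.float64(370.0), np.float64(3.0)), (341, np.float64(377.0), np.float64(3.0)), (349, np.float64(384.0), np.float64(4.0)), (357, np.float64(391.0), np.float64(3.0)), (365, np.float64(398.0), np.float64(4.0)), (373, np.float64(405.0), np.float64(3.0)), (381, np.float64(412.0), np.float64(4.0)), (389, np.float64(413.0), np.float64
[... 3790 characters left out ...]
(3.0)), (178, np.float64(340.0), np.float64(8.0)), (180, np.float64(337.0), np.float64(3.0)), (182, np.float64(333.0), np.float64(-1.0)), (184, np.float64(327.0), np.float64(3.0)), (186, np.float64(321.0), np.float64(4.0)), (188, np.float64(317.0), np.float64(2.0)), (190, np.float64(311.0), np.float64(6.0)), (192, np.float64(306.0), np.float64(4.0)), (194, np.float64(301.0), np.float64(6.0)), (196, np.float64(296.0), np.float64(4.0)), (198, np.float64(280.0), np.float64(44.0)), (200, np.float64(274.0), np.float64(46.0)), (202, np.float64(282.0), np.float64(0.0)), (204, np.float64(276.0), np.float64(6.0)), (206, np.float64(273.0), np.float64(-1.0)), (208, np.float64(267.0), np.float64(-0.0))]
```

Request:
jog_arm --pt "0 0 0 0 -13.5 0 10" --pt "0 0 0 0 0 60 10" --pt "0 0 0 0 0 60 10" --pt "0 0 0 0 0 30 10" --pt "0 0 0 0 0 8 10" --pt "0 0 0 0 0 2 10" --pt "0 0 0 0 0 1 10" --pt "0 0 0 0 0 0 10"

```text
t: 8.05
eef_pos: [594.9, 347.0, 114.5]
tcp_rot: [3.141, 0.002, 3.141]
ft_force: [-0.1, 0.9, -0.9]
opening: 0.243
grip_force: 30.0
```

Request:
jog_arm --pt "0 0 0 0 0 1 10" --pt "0 0 0 0 0 0 30" --pt "0 0 0 0 0 0 40" --pt "0 0 0 0 0 0 40" --pt "0 0 0 0 0 0 40" --pt "0 0 0 0 0 -40 50" --pt "0 0 0 0 0 -60 60" --pt "0 0 0 0 0 -60 60"

```text
t: 9.05
eef_pos: [594.4, 346.8, 273.8]
tcp_rot: [-3.141, -0.001, 3.141]
ft_force: [0.3, 0.9, -0.1]
opening: 0.623
grip_force: 0.0
```

```bash
python3 - <<'E'
from h import *
go(577.5,-198.5,274)
E
```

```text
t 9.1 rv [-0.01 -0.03 -0.02] shift [ 1.690e+01 -5.453e+02 -2.000e-01] rows 9 each [  1.9 -60.6  -0. ]
```

Request:
jog_arm --pt "0 0 0 2 -60 0 60" --pt "0 0 0 2 -60 0 60" --pt "0 0 0 2 -60 0 60" --pt "0 0 0 2 -60 0 60" --pt "0 0 0 2 -60 0 60" --pt "0 0 0 2 -60 0 60" --pt "0 0 0 2 -60 0 60" --pt "0 0 0 2 -60 0 60" --pt "0 0 0 1 -50 0 60" --pt "0 0 0 0 -15 0 60"

```text
t: 10.3
eef_pos: [577.0, -200.7, 272.0]
tcp_rot: [-3.142, 0.0, 3.138]
ft_force: [-0.7, 0.9, 1.0]
opening: 0.634
grip_force: 0.0
```

Request:
jog_arm --pt "0 0 0 0 0 30 60" --pt "0 0 0 0 0 30 60" --pt "0 0 0 0 0 10 60" --pt "0 0 0 0 0 0 60" --pt "0 0 0 0 0 0 10" --pt "0 0 0 0 0 0 10" --pt "0 0 0 0 0 0 10" --pt "0 0 0 0 0 0 10" --pt "0 0 0 0 0 0 10"

```text
t: 11.42
eef_pos: [577.4, -198.2, 202.4]
tcp_rot: [-3.142, 0.0, 3.141]
ft_force: [-0.4, -0.5, 2.0]
opening: 0.244
grip_force: 30.0
```

Request:
jog_arm --pt "0 0 0 0 0 -20 10" --pt "0 0 0 0 0 -50 10" --pt "0 0 0 0 0 0 10"

```text
t: 11.8
eef_pos: [578.1, -198.5, 275.5]
tcp_rot: [-3.139, 0.005, 3.141]
ft_force: [0.6, -0.3, -1.4]
opening: 0.248
grip_force: 30.0
```

```bash
cat >> h.py <<'E'
def ray(c,u,v,z):
    K=c["camera_matrix"];T=np.linalg.inv(c["world_to_cam"])
    d=T[:3,:3]@np.array([(u-K[0,2])/K[0,0],-(v-K[1,2])/K[1,1],-1]); o=T[:3,3]; return (o+d*(z-o[2])/d[2])[:2].round(1)
def hole(c,n):
    """yellow ring centre on the cabinet top"""
    h=cv2.cvtColor(c["color"],cv2.COLOR_RGB2HSV); W=world(c)
    m=(h[...,0]>18)&(h[...,0]<36)&(h[...,1]>130)&(h[...,2]>80)&(W[...,2]>85)&(W[...,2]<105)
    v,u=np.nonzero(m)
    if len(u)<8: return n,"none",len(u)
    (cu,cv_),r=cv2.minEnclosingCircle(np.stack([u,v],1).astype(np.float32))
    return n,len(u),(round(cu,1),round(cv_,1),round(r,1)),ray(c,cu,cv_,95)
E
python3 - <<'E'
from h import *
for n in("wrist","top","scene"):
    c=cam(n); print(hole(c,n)); save(c,n+"2")
go(536,346,272)
E
```

```text
('wrist', 769, (182.0, 270.0, 22.5), array([ 602.4, -298.2]))
('top', 'none', 0)
('scene', 99, (189.5, 285.0, 7.8), array([ 600.6, -299.5]))
t 11.9 rv [ 0.04 -0.07 -0.03] shift [ 41.  544.   -0.7] rows 9 each [ 4.6 60.4 -0.1]
```

View pics/wrist2.png

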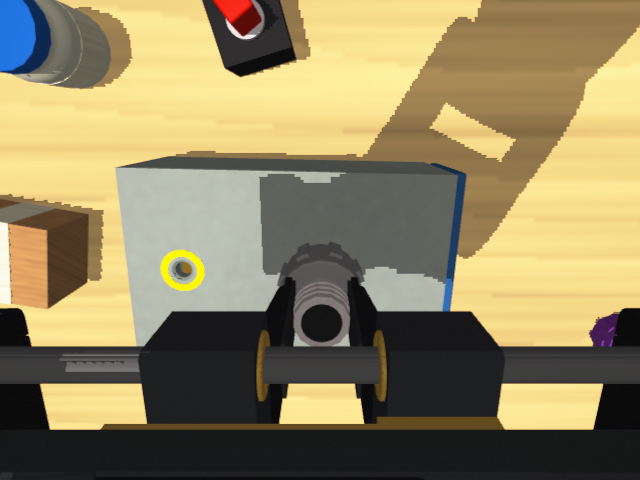

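The hole shows clear at (182,270) with its yellow ring. Grey2 is held, and the drawer's blue front is at the right edge.

Request:
jog_arm --pt "0 0 0 4 30 0 10" --pt "0 0 0 4 60 0 10" --pt "0 0 0 4 60 0 10" --pt "0 0 0 4 60 0 10" --pt "0 0 0 5 60 0 10" --pt "0 0 0 5 60 0 10" --pt "0 0 0 5 60 0 10" --pt "0 0 0 5 60 0 10" --pt "0 0 0 5 60 0 10" --pt "0 0 0 0 34 0 10"

```text
t: 13.2
eef_pos: [535.5, 348.5, 270.5]
tcp_rot: [-3.141, -0.002, -3.14]
ft_force: [-0.2, -1.1, -1.4]
opening: 0.244
grip_force: 30.0
```

Request:
jog_arm --pt "0 0 0 0 0 60 10" --pt "0 0 0 0 0 60 10" --pt "0 0 0 0 0 30 10" --pt "0 0 0 0 0 8 10" --pt "0 0 0 0 0 2 10" --pt "0 0 0 0 0 0 10"

```text
t: 13.95
eef_pos: [536.8, 346.0, 112.8]
tcp_rot: [3.141, 0.001, 3.141]
ft_force: [0.2, -0.3, -1.5]
opening: 0.245
grip_force: 30.0
```

Request:
jog_arm --pt "0 0 0 0 0 1 10" --pt "0 0 0 0 0 0 30" --pt "0 0 0 0 0 0 40" --pt "0 0 0 0 0 0 40" --pt "0 0 0 0 0 0 40" --pt "0 0 0 0 0 -40 50" --pt "0 0 0 0 0 -60 60" --pt "0 0 0 0 0 -60 60"

```text
t: 14.95
eef_pos: [536.4, 345.8, 272.9]
tcp_rot: [-3.141, -0.0, 3.141]
ft_force: [1.2, 0.3, -0.7]
opening: 0.621
grip_force: 0.0
```

```bash
python3 - <<'E'
from h import *
c=cam("wrist"); 
for n in ("top","scene"):
    c=cam(n); W=world(c).reshape(-1,3); W=W[np.isfinite(W[:,0])]
    for g in((594,346),(536,346)): print(n,fitfit(W,g,4))
go(520,-250,272)
E
```

```text
top (array([593.35454914, 345.94791595]), 226, np.float64(0.8088378401103666))
top (array([534.42632284, 345.06259413]), 271, np.float64(0.8453298408658032))
scene (array([595.33684118, 346.75972649]), 300, np.float64(0.9678548000027689))
scene (array([536.58344154, 345.85079605]), 321, np.float64(0.8942417194565451))
t 15.1 rv [ 0.16  0.3  -0.02] shift [  17.  -596.2    2.5] rows 10 each [  1.7 -59.6   0.3]
```

Request:
jog_arm --pt "0 0 0 1.7 -59.6 0 60" --pt "0 0 0 1.7 -59.6 0 60" --pt "0 0 0 1.7 -59.6 0 60" --pt "0 0 0 1.7 -59.6 0 60" --pt "0 0 0 1.7 -59.6 0 60" --pt "0 0 0 1.7 -59.6 0 50" --pt "0 0 0 1.7 -59.6 0 50" --pt "0 0 0 1.7 -59.6 0 50" --pt "0 0 0 1.7 -59.6 0 50" --pt "0 0 0 1.7 -59.6 0 50"

```text
t: 16.35
eef_pos: [518.6, -251.9, 269.7]
tcp_rot: [3.14, -0.002, 3.141]
ft_force: [0.4, 0.3, -0.1]
opening: 0.522
grip_force: 0.0
```

Request:
jog_arm --pt "0 0 0 0 0 0 50" --pt "0 0 0 0 0 0 50"

```text
t: 16.6
eef_pos: [518.9, -249.7, 269.9]
tcp_rot: [3.14, -0.002, 3.141]
ft_force: [0.0, 1.2, 0.5]
opening: 0.527
grip_force: 0.0
```

```bash
python3 - <<'E'
from h import *
c=cam("wrist"); save(c,"w3"); W=world(c); print(hole(c,"w"))
P=W[np.isfinite(W[...,0])]
R=P[(abs(P[:,2]-58)<2.5)&(abs(P[:,0]-429)<40)&(abs(P[:,1]+250)<40)]; print("stand",rect(R[:,:2]),len(R))
h=cv2.cvtColor(c["color"],cv2.COLOR_RGB2HSV); red=((h[...,0]<8)|(h[...,0]>172))&(h[...,1]>150)&(h[...,2]>60)
m=red&(abs(W[...,2]-103)<4)&(abs(W[...,0]-429)<40)&(abs(W[...,1]+250)<40)
print("top",rect(W[m][:,:2]),m.sum(),np.median(W[m][:,2]),np.median(W[m],0))
m=red&(abs(W[...,0]-429)<40)&(abs(W[...,1]+250)<40)&(W[...,2]>66); print("red all",rect(W[m][:,:2]),m.sum(),W[m][:,2].max())
print(env.state()["eef_pos"])
E
```

```text
('w', 92, (270.0, 340.0, 7.8), array([ 594.5, -286.6]))
stand (array([ 432.4, -250.1]), array([50.1, 50.2]), 16.2) 3901
top (array([ 432.4, -250.2]), array([17.4, 17.7]), 36.8) 839 102.36014657711763 [ 432.35049826 -250.07405055  102.36014658]
red all (array([ 432.4, -250.2]), array([17.4, 17.7]), 36.8) 839 104.73550573669888
[ 519.10150074 -249.11501458  270.32517803]
```

View pics/w3.png

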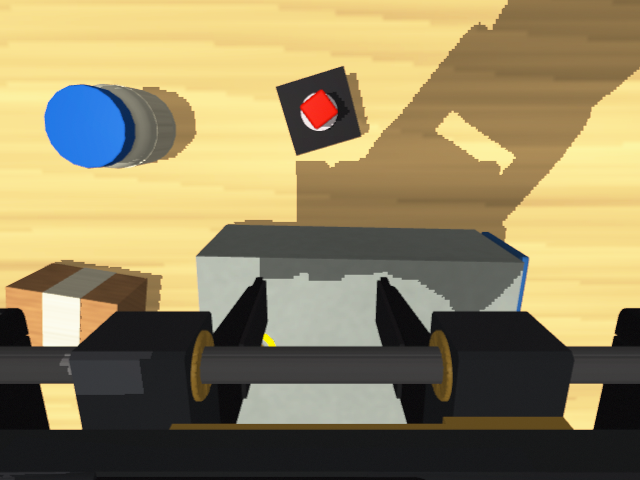

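Wrist view: the stand is at (320,110) with the red handle on top and the jar at (90,125). The handle is turned about 37°, so I'll align the tool yaw to 126.8°.

Request:
jog_arm --pt "0 0 10.64 0 0 0 50" --pt "0 0 10.64 0 0 0 50" --pt "0 0 10.64 0 0 0 50" --pt "0 0 10.64 0 0 0 50" --pt "0 0 10.64 0 0 0 50" --pt "0 0 0 0 0 0 50"

```text
t: 17.4
eef_pos: [519.5, -248.7, 271.1]
tcp_rot: [-3.142, -0.0, 2.216]
ft_force: [0.0, 0.4, -0.1]
opening: 0.525
grip_force: 0.0
```

```bash
python3 - <<'E'
from h import *
go(431,-250.4,190,np.radians(126.8)); print(env.state()["joints"].round(2))
E
```

```text
t 17.4 rv [-0.   -0.02  0.16] shift [ 51.6 -71.9  81.1] rows 2 each [ 25.8 -35.9  40.6]
[-0.56  0.44  1.71  0.    0.99 -1.21]
```

Request:
jog_arm --pt "0 0 0.16 25.8 -35.9 20 50" --pt "0 0 0 25.8 -35.9 20 50" --pt "0 0 0 0 0 41 50" --pt "0 0 0 0 0 30 40" --pt "0 0 0 0 0 16 40" --pt "0 0 0 0 0 0 40"

```text
t: 18.15
eef_pos: [430.8, -250.8, 143.4]
tcp_rot: [-3.141, -0.002, 2.215]
ft_force: [0.1, -0.6, -0.5]
opening: 0.421
grip_force: 0.0
```

```bash
python3 - <<'E'
from h import *
go(431,-250.4,144,np.radians(126.8))
E
```

```text
t 18.1 rv [-0.03 -0.13  0.09] shift [ 0.2  0.4 -0.6] rows 1 each [ 0.2  0.4 -0.6]
```

Request:
jog_arm --pt "0 0 0 0 0 0 10" --pt "0 0 0 0 0 0 10" --pt "0 0 0 0 0 0 10" --pt "0 0 0 0 0 0 10" --pt "0 0 0 0 0 0 10" --pt "0 0 0 0 0 0 10"

```text
t: 18.9
eef_pos: [431.1, -251.7, 144.8]
tcp_rot: [3.141, 0.001, 2.21]
ft_force: [0.3, 1.9, 7.8]
opening: 0.186
grip_force: 30.0
```

Request:
jog_arm --pt "0 0 0 0 0 -10 10" --pt "0 0 0 0 0 -20 10" --pt "0 0 0 0 0 -40 10" --pt "0 0 0 0 0 -40 10" --pt "0 0 0 0 0 -20 10" --pt "0 0 0 0 0 0 10"

```text
t: 19.65
eef_pos: [431.0, -251.7, 275.7]
tcp_rot: [3.141, 0.003, 2.21]
ft_force: [0.8, -0.0, -0.8]
opening: 0.19
grip_force: 30.0
```

```bash
python3 - <<'E'
from h import *
c=cam("scene"); save(c,"s4"); h=cv2.cvtColor(c["color"],cv2.COLOR_RGB2HSV); W=world(c)
m=((h[...,0]<8)|(h[...,0]>172))&(h[...,1]>150)&(h[...,2]>50)&(abs(W[...,0]-431)<40)&(abs(W[...,1]+250)<40)
print(m.sum(), W[m].min(0) if m.any() else 0,W[m].max(0) if m.any() else 0)
a=cv2.imread("pics/s4.png")[130:290,120:320]; cv2.imwrite("pics/s4.png",cv2.resize(a,(750,600),interpolation=cv2.INTER_CUBIC))
go(601,-299,240,np.radians(126.8))
E
```

```text
2 [ 433.8937061  -260.32051781  202.20224708] [ 435.44657159 -259.38323261  206.9038195 ]
t 19.7 rv [ 0.02  0.06 -0.18] shift [-140.   107.9   34.5] rows 3 each [-46.7  36.   11.5]
```

View pics/s4.png

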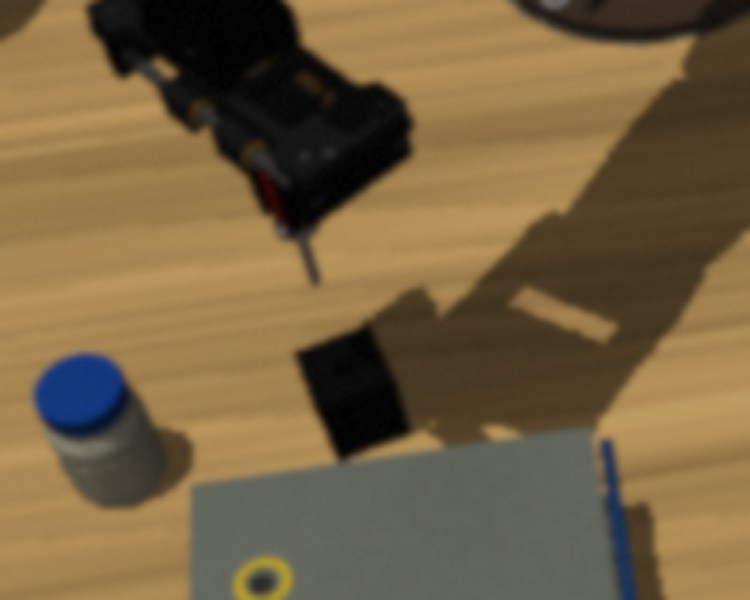

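The pin is held straight, with its tip at scene pixel (204.5,205.5). The hole ring is at (190,285) and the stand is empty.

```bash
python3 - <<'E'
from h import *
c=cam("scene"); print("tip",ray(c,204.5,205.5,139),env.state()["eef_pos"].round(1)); print(hole(c,"s"))
for n in("scene","top"):
    c=cam(n); W=world(c); P=W[np.isfinite(W[...,0])]
    R=P[(abs(P[:,2]-58)<3)&(abs(P[:,0]-429)<40)&(abs(P[:,1]+250)<40)]; print(n,"stand",rect(R[:,:2]),hole(c,n))
    R=P[(abs(P[:,2]-95)<2)&(abs(P[:,0]-600)<90)&(abs(P[:,1]+224)<130)]; print(rect(R[:,:2]))
E
```

```text
tip [ 432.1 -250.6] [ 430.6 -251.5  273.8]
('s', 100, (189.5, 285.0, 7.8), array([ 600.6, -299.5]))
scene stand (array([ 431.3, -250.5]), array([54.2, 49.7]), 16.2) ('scene', 99, (189.5, 285.0, 7.8), array([ 600.6, -299.5]))
(array([ 602.7, -223.8]), array([229.9, 147.9]), 88.7)
top stand (array([ 442.5, -229. ]), array([14.9, 31.3]), 58.4) ('top', 76, (442.0, 210.0, 6.7), array([ 599.5, -298.6]))
(array([ 600.7, -224.5]), array([230.7, 145.5]), 88.7)
```

```bash
python3 - <<'E'
from h import *
go(600,-300,245,2.21)
E
```

```text
t 19.9 rv [-0.02 -0.1  -0.  ] shift [-140.   107.    28.2] rows 3 each [-46.7  35.7   9.4]
```

Request:
jog_arm --pt "0 0 0 -46.7 36.0 0 10" --pt "0 0 0 -46.7 36.0 0 10" --pt "0 0 0 -46 36.0 0 10" --pt "0 0 0 0 0 28 10" --pt "0 0 0 0 0 0 10"

```text
t: 20.48
eef_pos: [600.1, -298.6, 242.7]
tcp_rot: [-3.139, -0.006, 2.21]
ft_force: [-0.4, 1.1, -0.8]
opening: 0.188
grip_force: 30.0
```

```bash
python3 - <<'E'
from h import *
go(600,-300,228,2.21)
E
```

```text
t 20.5 rv [-0.13 -0.34  0.01] shift [-1.1 -1.  14.7] rows 1 each [-1.1 -1.  14.7]
```

Request:
jog_arm --pt "0 0 0 -1 -1 8 10" --pt "0 0 0 0 0 4 10" --pt "0 0 0 0 0 4 10" --pt "0 0 0 0 0 4 10" --pt "0 0 0 0 0 0 10" --pt "0 0 0 0 0 0 10"

```text
t: 21.22
eef_pos: [600.6, -300.5, 226.3]
tcp_rot: [3.141, 0.0, 2.21]
ft_force: [-0.4, -0.6, 0.1]
opening: 0.188
grip_force: 30.0
```

Request:
jog_arm --pt "0 0 0 0 0 6 10" --pt "0 0 0 0 0 6 10" --pt "0 0 0 0 0 6 10" --pt "0 0 0 0 0 6 10" --pt "0 0 0 0 0 6 10" --pt "0 0 0 0 0 6 10" --pt "0 0 0 0 0 0 10" --pt "0 0 0 0 0 0 10"

```text
t: 22.22
eef_pos: [600.7, -300.5, 190.5]
tcp_rot: [3.141, 0.0, 2.21]
ft_force: [0.4, 1.2, 4.5]
opening: 0.188
grip_force: 30.0
```

```bash
cat >> h.py <<'E'
def drawer(c):
    """blue panel points: world y of the upper edge/face"""
    h=cv2.cvtColor(c["color"],cv2.COLOR_RGB2HSV); W=world(c)
    m=(h[...,0]>100)&(h[...,0]<128)&(h[...,1]>120)&(abs(W[...,0]-600)<90)&(W[...,1]>-130)&(W[...,1]<90)&(W[...,2]>60)&(W[...,2]<100)
    return m.sum(), np.percentile(W[m],[2,50,98],axis=0).round(1).tolist() if m.any() else None
E
python3 - <<'E'
from h import *
print(drawer(cam("top")),drawer(cam("scene")))
E
```

```text
(np.int64(0), None) (np.int64(201), [[549.2, -15.8, 61.5], [624.2, -12.7, 80.8], [679.4, -9.0, 84.4]])
```

Request:
jog_arm --pt "0 0 0 0 0 0 10" --pt "0 0 0 0 0 0 10" --pt "0 0 0 0 0 0 10" --pt "0 0 0 0 0 0 10" --pt "0 0 0 0 0 -20 10" --pt "0 0 0 0 0 -30 10" --pt "0 0 0 0 0 -40 10" --pt "0 0 0 0 0 0 10"

```text
t: 23.32
eef_pos: [600.8, -300.9, 282.6]
tcp_rot: [3.14, 0.004, 2.21]
ft_force: [-0.2, 0.7, -1.0]
opening: 0.189
grip_force: 30.0
```

```bash
python3 - <<'E'
from h import *
print(drawer(cam("scene")))
go(431.0,-251.7,275,2.21)
E
```

```text
(np.int64(217), [[550.5, 19.6, 62.1], [623.0, 22.3, 80.4], [680.1, 26.5, 84.0]])
t 23.4 rv [ 0.01  0.05 -0.01] shift [ 140.3 -106.8    5.6] rows 3 each [ 46.8 -35.6   1.9]
```

Request:
jog_arm --pt "0 0 0 46.8 -35.6 0 10" --pt "0 0 0 46.8 -35.6 0 10" --pt "0 0 0 46.7 -35.6 0 10" --pt "0 0 0 0 0 30 10" --pt "0 0 0 0 0 30 10" --pt "0 0 0 0 0 0 10" --pt "0 0 0 0 0 0 10"

```text
t: 24.25
eef_pos: [431.2, -251.7, 220.3]
tcp_rot: [-3.141, -0.001, 2.21]
ft_force: [0.5, 0.3, -0.6]
opening: 0.186
grip_force: 30.0
```

```bash
python3 - <<'E'
from h import *
go(431.0,-251.4,190,2.21)
E
```

```text
t 24.2 rv [-0.01 -0.04 -0.  ] shift [ 0.3 -0.  30.3] rows 1 each [ 0.3 -0.  30.3]
```

Request:
jog_arm --pt "0 0 0 0.2 0 12 10" --pt "0 0 0 0 0 8 10" --pt "0 0 0 0 0 5 10" --pt "0 0 0 0 0 5 10" --pt "0 0 0 0 0 3 10" --pt "0 0 0 0 0 0 10"

```text
t: 25.0
eef_pos: [431.0, -251.4, 187.1]
tcp_rot: [-3.142, -0.0, 2.21]
ft_force: [0.2, -0.0, -1.0]
opening: 0.188
grip_force: 30.0
```

Request:
jog_arm --pt "0 0 0 0 0 12 10" --pt "0 0 0 0 0 12 10" --pt "0 0 0 0 0 12 10" --pt "0 0 0 0 0 5 10" --pt "0 0 0 0 0 0 10" --pt "0 0 0 0 0 0 40" --pt "0 0 0 0 0 0 40" --pt "0 0 0 0 0 0 40"

```text
t: 26.0
eef_pos: [431.1, -251.5, 146.4]
tcp_rot: [3.141, 0.0, 2.21]
ft_force: [0.3, -0.5, -0.3]
opening: 0.405
grip_force: 0.0
```

Request:
jog_arm --pt "0 0 0 0 0 0 50" --pt "0 0 0 0 0 -30 50" --pt "0 0 0 0 0 -60 60" --pt "0 0 0 0 0 -60 60" --pt "0 0 -10.64 0 0 0 60" --pt "0 0 -10.64 0 0 0 60" --pt "0 0 -10.64 0 0 0 60" --pt "0 0 -10.64 0 0 0 60" --pt "0 0 -10.64 0 0 0 60"

```text
t: 27.12
eef_pos: [430.9, -251.4, 296.3]
tcp_rot: [3.142, 0.0, -3.139]
ft_force: [-0.6, 0.7, 0.8]
opening: 0.632
grip_force: 0.0
```

```bash
python3 - <<'E'
from h import *
go(500,0,290)
for n in("top","scene"):
    c=cam(n); W=world(c); P=W[np.isfinite(W[...,0])]; 
    h=cv2.cvtColor(c["color"],cv2.COLOR_RGB2HSV)
    m=((h[...,0]<8)|(h[...,0]>172))&(h[...,1]>150)&(h[...,2]>50)&(abs(W[...,0]-431)<40)&(abs(W[...,1]+250)<40)
    if m.any(): print("pin",m.sum(),np.median(W[m],0).round(1),W[m].max(0).round(1))
    for g in[(426.5,150.4),(511.5,174.5),(571.5,149.3),(649.5,167)]: r=fitfit(P,g,0); print(n,r[0].round(1),r[1],r[2].round(1))
    m=(h[...,0]>45)&(h[...,0]<80)&(h[...,1]>120)&(h[...,2]>40)&(abs(W[...,2]-15)<25)&(W[...,0]>350)&(W[...,0]<850)&(abs(W[...,1]-50)<300)
    k,l,st,ce=cv2.connectedComponentsWithStats(m.astype(np.uint8))
    print([ (int(st[i,4]),np.median(W[l==i],0).round(0).tolist()) for i in range(1,k) if st[i,4]>25])
E
```

```text
t 27.1 rv [0.   0.   0.17] shift [-69.1 251.4   6.3] rows 5 each [-13.8  50.3   1.3]
top [425.5 149.6] 251 1.0
top [510.1 174.2] 246 0.9
top [570.4 148.9] 240 1.0
top [648.  166.6] 243 0.9
[(107, [638.0, 159.0, 27.0]), (109, [561.0, 141.0, 27.0]), (105, [502.0, 165.0, 27.0]), (101, [420.0, 141.0, 28.0])]
pin 105 [ 436.4 -250.2   93.9] [ 442.7 -240.9  106. ]
scene [427.5 150.6] 279 0.9
scene [512.6 174.8] 301 0.9
scene [572.6 149.7] 321 0.9
scene [650.2 167.5] 340 0.9
[(135, [442.0, 144.0, 24.0]), (143, [526.0, 168.0, 25.0]), (152, [586.0, 142.0, 25.0]), (157, [663.0, 158.0, 25.0])]
```

Request:
jog_arm --pt "0 0 0.17 -48 41 0 60" --pt "0 0 0 -48 41 0 60" --pt "0 0 0 -48 41 0 60" --pt "0 0 0 -48 41 -5 60" --pt "0 0 0 -48 41 -10 60" --pt "0 0 0 0 0 0 60" --pt "0 0 0 0 0 0 60"

```text
t: 28.1
eef_pos: [668.5, -50.5, 310.4]
tcp_rot: [3.142, -0.001, 3.133]
ft_force: [0.6, -0.7, 0.2]
opening: 0.625
grip_force: 0.0
```

```bash
python3 - <<'E'
from h import *
c=cam("wrist"); save(c,"w5"); W=world(c); P=W[np.isfinite(W[...,0])]
np.savez("/tmp/w5.npz",**{k:c[k] for k in("color","z_map","camera_matrix","world_to_cam")})
R=P[(abs(P[:,0]-600)<50)&(abs(P[:,1]+45)<40)&(P[:,2]<60)]; fz=np.median(R[:,2]); print("floor z",fz)
for x0 in(560,600,630):
    R=P[abs(P[:,0]-x0)<2]; R=R[(R[:,1]>-130)&(R[:,1]<50)]; R=R[np.argsort(R[:,1])]; print(x0,[(int(a),int(b)) for a,b in R[::max(1,len(R)//45),1:]])
for y0 in(-80,-40,0):
    R=P[abs(P[:,1]-y0)<2]; R=R[(R[:,0]>500)&(R[:,0]<700)]; R=R[np.argsort(R[:,0])]; print(y0,[(int(a),int(b)) for a,b in R[::max(1,len(R)//45)][:,[0,2]]])
E
```

```text
floor z 11.417992051900285
560 [(-129, 93), (-126, 93), (-124, 93), (-121, 2), (-119, 95), (-116, 94), (-114, 94), (-112, 32), (-111, 16), (-110, 10), (-108, 95), (-107, 92), (-105, 11), (-101, 10), (-97, 12), (-92, 11), (-88, 10), (-83, 11), (-79, 9), (-74, 9), (-70, 10), (-64, 10), (-59, 11), (-53, 10), (-48, 10), (-42, 11), (-38, 10), (-32, 11), (-28, 11), (-23, 9), (-18, 10), (-14, 11), (-9, 12), (-5, 13), (-1, 9), (2, 10), (7, 10), (11, 11), (16, 11), (20, 9), (22, 57), (22, 28), (23, 36), (23, 80), (25, 81), (28, 81)]
600 [(-129, 95), (-127, 94), (-124, 93), (-120, 95), (-117, 92), (-115, 33), (-114, 93), (-112, 14), (-112, 94), (-110, 12), (-108, 10), (-107, 91), (-103, 12), (-99, 13), (-93, 11), (-88, 10), (-85, 11), (-81, 10), (-77, 12), (-73, 12), (-69, 10), (-65, 11), (-61, 12), (-57, 11), (-54, 12), (-49, 11), (-45, 12), (-40, 11), (-36, 11), (-31, 10), (-26, 12), (-21, 11), (-16, 11), (-11, 9), (-6, 11), (-1, 11), (3, 11), (7, 11), (13, 11), (18, 12), (21, 30), (22, 34), (22, 74), (22, 55), (23, 81), (26, 80)]
630 [(-129, 92), (-127, 95), (-124, 93), (-121, 94), (-119, 9
[... 1382 characters left out ...]
4, 351), (644, 345), (644, 346), (644, 345), (644, 350), (644, 327), (644, 351), (645, 12), (645, 326), (648, 337), (649, 336), (662, 12), (681, -1), (699, 0)]
0 [(500, 0), (517, 0), (535, 0), (554, 11), (572, 11), (590, 12), (611, 12), (631, 10), (634, 324), (634, 330), (634, 331), (634, 315), (634, 326), (635, 325), (635, 326), (635, 334), (635, 332), (636, 332), (637, 333), (637, 334), (639, 333), (639, 333), (641, 334), (642, 334), (642, 332), (643, 350), (643, 351), (643, 352), (644, 350), (644, 349), (644, 345), (644, 348), (644, 348), (644, 334), (644, 348), (644, 347), (645, 344), (645, 333), (646, 334), (647, 333), (648, 335), (648, 335), (649, 333), (649, 334), (664, 11), (691, 0)]
```

View pics/w5.png

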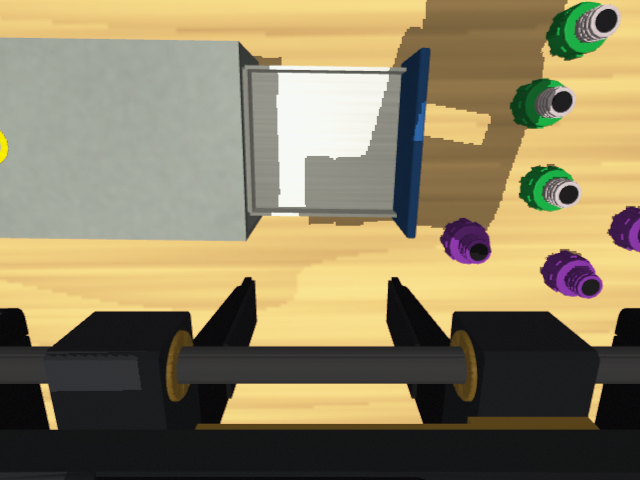

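Wrist view: the drawer is open and empty. The floor is about z=11, the panel's inner face at y≈21 and the back wall at y≈-114, so the floor centre is about (605,-46). Greens are at the right, purples below them. Next I'll pick d at (649,167).

```bash
cat >> h.py <<'E'
def greens():
    out={}
    for n in("top","scene"):
        c=cam(n); W=world(c); h=cv2.cvtColor(c["color"],cv2.COLOR_RGB2HSV); P=W[np.isfinite(W[...,0])]
        m=(h[...,0]>45)&(h[...,0]<80)&(h[...,1]>120)&(h[...,2]>40)&(abs(W[...,2]-20)<30)&(W[...,0]>350)&(W[...,0]<850)&(abs(W[...,1]-50)<300)
        k,l,st,ce=cv2.connectedComponentsWithStats(m.astype(np.uint8))
        for i in range(1,k):
            if st[i,4]>30:
                g=np.median(W[l==i],0); z0=11 if g[1]<25 else 0
                r=fitfit(P,g[:2],z0); print(n,int(st[i,4]),"fit",r[0].round(1),r[1],r[2].round(1))
E
python3 - <<'E'
from h import *
greens(); go(649.1,167,240)
E
```

```text
top 39 fit [648.  166.7] 162 0.9
scene 118 fit [427.8 150.6] 288 1.1
scene 157 fit [512.3 175.3] 302 0.9
scene 134 fit [572.8 149.4] 322 0.9
scene 159 fit [650.2 167.3] 342 0.9
t 28.2 rv [ 0.   -0.02 -0.5 ] shift [ 19.2 218.5  71. ] rows 4 each [ 4.8 54.6 17.7]
```

Request:
jog_arm --pt "0 0 -0.5 4.8 54.6 17.7 60" --pt "0 0 0 4.8 54.6 17.7 60" --pt "0 0 0 4.8 54.6 17.7 60" --pt "0 0 0 4.8 54.6 17.7 60" --pt "0 0 0 0 0 50 60" --pt "0 0 0 0 0 50 60" --pt "0 0 0 0 0 25 60" --pt "0 0 0 0 0 6 60" --pt "0 0 0 0 0 0 60"

```text
t: 29.38
eef_pos: [650.0, 167.4, 109.9]
tcp_rot: [3.141, 0.001, -3.14]
ft_force: [-0.5, -0.2, 0.5]
opening: 0.632
grip_force: 0.0
```

Request:
jog_arm --pt "0 0 0 0 0 0 10" --pt "0 0 0 0 0 0 10" --pt "0 0 0 0 0 0 10" --pt "0 0 0 0 0 0 10" --pt "0 0 0 0 0 0 10"

```text
t: 30.0
eef_pos: [649.8, 168.0, 109.3]
tcp_rot: [3.142, 0.0, -3.139]
ft_force: [-0.3, -0.4, 2.0]
opening: 0.247
grip_force: 30.0
```

Request:
jog_arm --pt "0 0 0 0 0 -25 10" --pt "0 0 0 0 0 -60 10" --pt "0 0 0 0 0 -40 10" --pt "0 0 0 4 -30 0 10" --pt "0 0 0 4 -60 0 10" --pt "0 0 0 4 -60 0 10" --pt "0 0 0 4 -60 0 10" --pt "0 0 0 0 -29 0 10" --pt "0 0 0 0 0 0 10" --pt "0 0 0 0 0 0 10"

```text
t: 31.25
eef_pos: [634.3, -70.4, 234.0]
tcp_rot: [3.141, -0.0, -3.139]
ft_force: [-1.4, 0.4, -0.9]
opening: 0.248
grip_force: 30.0
```

```bash
python3 - <<'E'
from h import *
go(634,-71,122)
E
```

```text
t 31.2 rv [ 0.02 -0.02  0.15] shift [  0.3  -0.6 112. ] rows 2 each [ 0.1 -0.3 56. ]
```

Request:
jog_arm --pt "0 0 0 0 0 50 10" --pt "0 0 0 0 0 50 10" --pt "0 0 0 0 0 10 10" --pt "0 0 0 0 0 3 10" --pt "0 0 0 0 0 0 10" --pt "0 0 0 0 0 0 10"

```text
t: 32.0
eef_pos: [634.9, -71.0, 122.6]
tcp_rot: [-3.141, 0.002, -3.139]
ft_force: [-1.0, 0.5, -1.0]
opening: 0.246
grip_force: 30.0
```

Request:
jog_arm --pt "0 0 0 0 0 2 10" --pt "0 0 0 0 0 0 10" --pt "0 0 0 0 0 0 34" --pt "0 0 0 0 0 0 34" --pt "0 0 0 0 0 0 34" --pt "0 0 0 0 0 -35 34" --pt "0 0 0 0 0 -60 40" --pt "0 0 0 0 0 -30 60"

```text
t: 33.0
eef_pos: [634.8, -71.1, 247.1]
tcp_rot: [-3.141, 0.003, -3.139]
ft_force: [-0.2, -0.2, -0.8]
opening: 0.478
grip_force: 0.0
```

```bash
python3 - <<'E'
from h import *
greens(); go(571.5,149.3,245)
E
```

```text
top 111 fit [570.5 149. ] 233 0.9
top 110 fit [510.2 174.3] 245 0.8
scene 112 fit [427.5 150.8] 285 0.9
scene 144 fit [512.4 175.3] 302 1.0
scene 152 fit [572.5 149.5] 322 0.9
scene 132 fit [649.3 -71.5] 418 2.9
t 33.1 rv [-0.07  0.33  0.15] shift [ 63.7 220.5   2.7] rows 4 each [15.9 55.1  0.7]
```

Request:
jog_arm --pt "0 0 0 15.8 55.1 0 60" --pt "0 0 0 15.8 55.1 0 60" --pt "0 0 0 15.8 55.1 0 60" --pt "0 0 0 15.8 55.1 0 60" --pt "0 0 0 0 0 55 60" --pt "0 0 0 0 0 50 60" --pt "0 0 0 0 0 27 60" --pt "0 0 0 0 0 6 60" --pt "0 0 0 0 0 0 60"

```text
t: 34.22
eef_pos: [570.6, 149.1, 106.1]
tcp_rot: [3.142, -0.0, -3.139]
ft_force: [-0.5, -1.0, 0.5]
opening: 0.63
grip_force: 0.0
```

Request:
jog_arm --pt "0 0 0 0 0 0 10" --pt "0 0 0 0 0 0 10" --pt "0 0 0 0 0 0 10" --pt "0 0 0 0 0 0 10" --pt "0 0 0 0 0 0 10"

```text
t: 34.85
eef_pos: [570.7, 149.2, 106.4]
tcp_rot: [3.141, 0.0, -3.139]
ft_force: [-0.6, -1.6, 2.5]
opening: 0.244
grip_force: 30.0
```

Request:
jog_arm --pt "0 0 0 0 0 -25 10" --pt "0 0 0 0 0 -60 10" --pt "0 0 0 0 0 -40 10" --pt "0 0 0 -2 -30 0 10" --pt "0 0 0 -2 -60 0 10" --pt "0 0 0 -2 -60 0 10" --pt "0 0 0 0 -45 0 10" --pt "0 0 0 0 -25 0 10" --pt "0 0 0 0 0 0 10" --pt "0 0 0 0 0 0 10"

```text
t: 36.1
eef_pos: [577.0, -70.2, 231.0]
tcp_rot: [3.141, -0.0, -3.139]
ft_force: [-0.0, 0.8, -0.7]
opening: 0.247
grip_force: 30.0
```

```bash
python3 - <<'E'
from h import *
go(577,-71,118)
E
```

```text
t 36.1 rv [ 0.02 -0.02  0.15] shift [  0.   -0.8 113. ] rows 2 each [ 0.  -0.4 56.5]
```

Request:
jog_arm --pt "0 0 0 0 0 50 10" --pt "0 0 0 0 0 50 10" --pt "0 0 0 0 0 10 10" --pt "0 0 0 0 0 3 10" --pt "0 0 0 0 0 0 10" --pt "0 0 0 0 0 0 10"

```text
t: 36.85
eef_pos: [577.7, -70.8, 119.5]
tcp_rot: [-3.141, 0.002, -3.139]
ft_force: [0.1, 0.5, -0.5]
opening: 0.245
grip_force: 30.0
```

Request:
jog_arm --pt "0 0 0 0 0 2 10" --pt "0 0 0 0 0 0 10" --pt "0 0 0 0 0 0 34" --pt "0 0 0 0 0 0 34" --pt "0 0 0 0 0 0 34" --pt "0 0 0 0 0 -35 34" --pt "0 0 0 0 0 -60 40" --pt "0 0 0 0 0 -30 60"

```text
t: 37.85
eef_pos: [577.6, -70.9, 244.6]
tcp_rot: [-3.141, 0.004, -3.139]
ft_force: [0.8, -0.6, -0.7]
opening: 0.479
grip_force: 0.0
```

```bash
python3 - <<'E'
from h import *
greens(); go(511.3,174.6,244)
E
```

```text
top 105 fit [509.9 174.3] 243 0.9
scene 122 fit [427.6 150.7] 287 0.9
scene 147 fit [512.5 174.9] 304 0.8
scene 119 fit [579.8 -71.1] 333 0.9
scene 148 fit [648.9 -71.5] 423 3.0
t 38.0 rv [-0.08  0.38  0.14] shift [ 66.7 245.6   1.1] rows 5 each [13.3 49.1  0.2]
```

```bash
python3 - <<'E'
from h import *
c=cam("scene"); save(c,"s6"); a=cv2.imread("pics/s6.png")[200:340,200:420]; cv2.imwrite("pics/s6.png",cv2.resize(a,(780,496),interpolation=cv2.INTER_CUBIC))
E
```

```text
(no output)
```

View pics/s6.png

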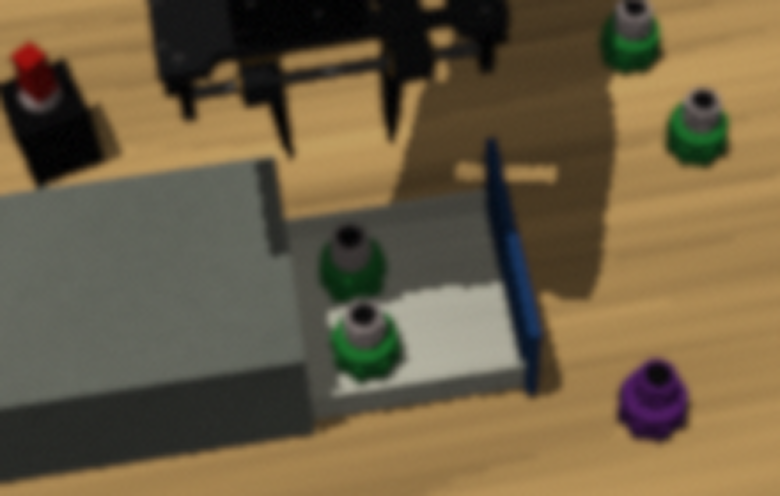

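Both placed greens stand upright in the drawer, at (350,262) and (366,340), and the pin is seated in its stand. Next is b.

Request:
jog_arm --pt "0 0 0 13.3 49.1 0 60" --pt "0 0 0 13.3 49.1 0 60" --pt "0 0 0 13.3 49.1 0 60" --pt "0 0 0 13.3 49.1 0 60" --pt "0 0 0 13.2 49.1 0 60" --pt "0 0 0 0 0 55 60" --pt "0 0 0 0 0 50 60" --pt "0 0 0 0 0 26 60" --pt "0 0 0 0 0 5 60" --pt "0 0 0 0 0 0 60"

```text
t: 39.25
eef_pos: [510.1, 174.5, 105.1]
tcp_rot: [-3.142, -0.0, -3.139]
ft_force: [-0.0, -1.0, 0.3]
opening: 0.629
grip_force: 0.0
```

Request:
jog_arm --pt "0 0 0 0 0 0 10" --pt "0 0 0 0 0 0 10" --pt "0 0 0 0 0 0 10" --pt "0 0 0 0 0 0 10" --pt "0 0 0 0 0 0 10"

```text
t: 39.88
eef_pos: [510.5, 174.7, 105.9]
tcp_rot: [3.141, 0.002, -3.139]
ft_force: [-0.2, 0.7, 6.5]
opening: 0.245
grip_force: 30.7
```

Request:
jog_arm --pt "0 0 0 0 0 -25 10" --pt "0 0 0 0 0 -60 10" --pt "0 0 0 0 0 -40 10" --pt "0 0 0 -13 -30 0 10" --pt "0 0 0 -18 -55 0 10" --pt "0 0 0 -18 -55 0 10" --pt "0 0 0 -13 -37 0 10" --pt "0 0 0 -4.5 -15 0 10" --pt "0 0 0 0 0 0 10" --pt "0 0 0 0 0 0 10"

```text
t: 41.12
eef_pos: [576.7, -16.1, 230.1]
tcp_rot: [3.141, -0.0, -3.138]
ft_force: [0.6, 0.3, -0.8]
opening: 0.249
grip_force: 30.5
```

```bash
python3 - <<'E'
from h import *
go(577,-17,117)
E
```

```text
t 41.1 rv [ 0.02 -0.02  0.2 ] shift [ -0.3  -0.9 113.1] rows 2 each [-0.2 -0.4 56.6]
```

Request:
jog_arm --pt "0 0 0 0 -1 50 10" --pt "0 0 0 0 0 50 10" --pt "0 0 0 0 0 10 10" --pt "0 0 0 0 0 3 10" --pt "0 0 0 0 0 0 10" --pt "0 0 0 0 0 0 10"

```text
t: 41.88
eef_pos: [577.6, -18.1, 118.3]
tcp_rot: [-3.141, 0.002, -3.139]
ft_force: [-0.6, 0.9, -0.4]
opening: 0.247
grip_force: 30.5
```

Request:
jog_arm --pt "0 0 0 0 0 1.5 10" --pt "0 0 0 0 0 0 10" --pt "0 0 0 0 0 0 34" --pt "0 0 0 0 0 0 34" --pt "0 0 0 0 0 0 34" --pt "0 0 0 0 0 -35 34" --pt "0 0 0 0 0 -60 40" --pt "0 0 0 0 0 -30 60"

```text
t: 42.88
eef_pos: [577.6, -18.4, 244.1]
tcp_rot: [-3.141, 0.004, -3.139]
ft_force: [0.1, -0.2, -0.6]
opening: 0.478
grip_force: 0.0
```

```bash
python3 - <<'E'
from h import *
greens(); go(426.5,150.4,243)
E
```

```text
scene 69 fit [427.6 150.8] 283 0.9
scene 112 fit [579.4 -18. ] 334 0.9
scene 139 fit [579.7 -70.7] 334 0.9
scene 148 fit [647.9 -71.1] 405 3.1
t 43.0 rv [-0.05  0.39  0.15] shift [151.5 168.8   1.6] rows 4 each [37.9 42.2  0.4]
```

Request:
jog_arm --pt "0 0 0 37.8 42.2 0 60" --pt "0 0 0 37.8 42.2 0 60" --pt "0 0 0 37.8 42.2 0 60" --pt "0 0 0 37.8 42.2 0 60" --pt "0 0 0 0 0 55 60" --pt "0 0 0 0 0 50 60" --pt "0 0 0 0 0 25 60" --pt "0 0 0 0 0 4 60" --pt "0 0 0 0 0 0 60"

```text
t: 44.1
eef_pos: [425.6, 150.1, 106.9]
tcp_rot: [3.141, 0.0, -3.139]
ft_force: [0.3, 0.7, 0.2]
opening: 0.628
grip_force: 0.0
```

Request:
jog_arm --pt "0 0 0 0 0 0 10" --pt "0 0 0 0 0 0 10" --pt "0 0 0 0 0 0 10" --pt "0 0 0 0 0 0 10" --pt "0 0 0 0 0 0 10"

```text
t: 44.72
eef_pos: [425.6, 150.1, 106.8]
tcp_rot: [3.141, 0.0, -3.139]
ft_force: [-0.0, 0.3, 3.2]
opening: 0.247
grip_force: 30.0
```

Request:
jog_arm --pt "0 0 0 0 0 -25 10" --pt "0 0 0 0 0 -60 10" --pt "0 0 0 0 0 -40 10" --pt "0 0 0 -25 -20 0 10" --pt "0 0 0 -42 -34 0 10" --pt "0 0 0 -47 -37 0 10" --pt "0 0 0 -47 -37 0 10" --pt "0 0 0 -32 -26 0 10" --pt "0 0 0 -15 -13 0 10" --pt "0 0 0 0 0 0 10"

```text
t: 45.98
eef_pos: [634.2, -17.2, 230.8]
tcp_rot: [3.141, -0.001, -3.14]
ft_force: [-0.3, 0.1, -2.1]
opening: 0.246
grip_force: 30.0
```

Request:
jog_arm --pt "0 0 0 0 0 0 10" --pt "0 0 0 0 0 0 10"

```text
t: 46.22
eef_pos: [633.3, -15.6, 231.8]
tcp_rot: [3.141, -0.0, -3.138]
ft_force: [0.4, 0.8, -1.2]
opening: 0.242
grip_force: 30.0
```

```bash
python3 - <<'E'
from h import *
go(634,-17,118)
E
```

```text
t 46.2 rv [ 0.01 -0.01  0.19] shift [ -0.7  -1.4 113.8] rows 2 each [-0.3 -0.7 56.9]
```

Request:
jog_arm --pt "0 0 0 -0.5 -1.5 50 10" --pt "0 0 0 0 0 50 10" --pt "0 0 0 0 0 11 10" --pt "0 0 0 0 0 3 10" --pt "0 0 0 0 0 0 10" --pt "0 0 0 0 0 0 10"

```text
t: 46.98
eef_pos: [634.8, -17.8, 118.8]
tcp_rot: [-3.141, 0.002, -3.139]
ft_force: [0.5, -0.4, -1.1]
opening: 0.248
grip_force: 30.0
```

Request:
jog_arm --pt "0 0 0 0 0 1.2 10" --pt "0 0 0 0 0 0 10" --pt "0 0 0 0 0 0 34" --pt "0 0 0 0 0 0 34" --pt "0 0 0 0 0 0 34" --pt "0 0 0 0 0 -35 34" --pt "0 0 0 0 0 -60 40" --pt "0 0 0 -50 0 -30 40" --pt "0 0 0 -20 0 -40 40" --pt "0 0 0 0 0 0 40"

```text
t: 48.22
eef_pos: [705.9, -17.8, 284.7]
tcp_rot: [-3.141, 0.006, -3.139]
ft_force: [-0.6, 0.3, -2.3]
opening: 0.418
grip_force: 0.0
```

```bash
python3 - <<'E'
from h import *
c=cam("wrist"); save(c,"w7"); W=world(c); P=W[np.isfinite(W[...,0])]
for g in((634.8,-71),(577.6,-71),(577.6,-18),(634.8,-18)): print(fitfit(P,g,11))
print(drawer(cam("scene")))
greens()
E
```

```text
(array([637.1857869 , -70.29537439]), 2125, np.float64(0.5758250235037963))
(array([581.65057575, -69.74376504]), 2513, np.float64(0.5638260762945606))
(array([581.45578437, -17.42764115]), 2428, np.float64(0.5904699885842772))
(array([637.76914069, -16.94442002]), 2022, np.float64(0.5487637926843263))
(np.int64(120), [[572.7, 19.6, 60.5], [646.1, 21.3, 78.7], [680.4, 24.9, 84.6]])
scene 52 fit [579.7 -17.9] 127 0.8
scene 119 fit [579.7 -70.6] 227 0.9
scene 139 fit [650.9 -17.7] 400 2.9
scene 148 fit [648.7 -71.1] 413 3.0
```

View pics/w7.png

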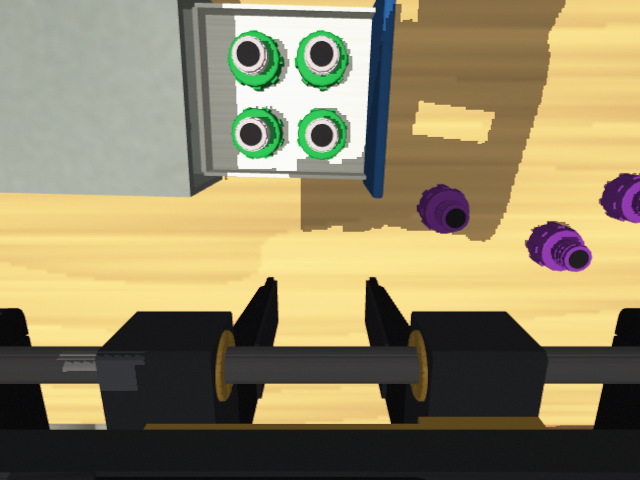

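All four greens stand upright in the drawer (wrist pixels (257,58), (323,58), (257,132), (323,134)). Next I push the drawer shut with closed fingers at yaw 90°.

Request:
jog_arm --pt "0 0 10 0 0 0 0" --pt "0 0 10 0 0 0 0" --pt "0 0 10 0 0 0 0" --pt "0 0 10 0 0 0 0" --pt "0 0 10 0 0 0 0" --pt "0 0 10 0 0 0 0" --pt "0 0 10 0 0 0 0" --pt "0 0 10 0 0 0 0" --pt "0 0 10.1 0 0 0 0" --pt "0 0 0 0 0 0 0"

```text
t: 49.68
eef_pos: [704.0, -17.7, 280.6]
tcp_rot: [-3.14, -0.0, 1.573]
ft_force: [-0.6, 0.8, 0.7]
opening: 0.008
grip_force: 0.0
```

```bash
python3 - <<'E'
from h import *
go(606,75,265,np.pi/2)
E
```

```text
t 49.7 rv [-0.09 -0.01  0.11] shift [ 92.7 -98.   15.6] rows 3 each [ 30.9 -32.7   5.2]
```

Request:
jog_arm --pt "0 0 0 30.9 -32.7 5 0" --pt "0 0 0 30.9 -32.7 5 0" --pt "0 0 0 30.9 -32.6 5 0" --pt "0 0 0 0 0 0 0" --pt "0 0 0 0 0 50 0" --pt "0 0 0 0 0 50 0" --pt "0 0 0 0 0 50 0" --pt "0 0 0 0 0 0 0" --pt "0 0 0 0 0 0 0"

```text
t: 50.8
eef_pos: [607.2, 74.6, 117.9]
tcp_rot: [3.14, -0.0, 1.573]
ft_force: [0.5, -0.3, 0.3]
opening: 0.008
grip_force: 0.0
```

Request:
jog_arm --pt "0 0 0 -15 0 0 0" --pt "0 0 0 -10 0 0 0" --pt "0 0 0 -6 0 0 0" --pt "0 0 0 -6 0 0 0" --pt "0 0 0 -7 0 0 0" --pt "0 0 0 -8 0 0 0" --pt "0 0 0 -8 -0.2 0 0" --pt "0 0 0 -8 -0.2 0 0" --pt "0 0 0 -8 -0.2 0 0" --pt "0 0 0 -8 -0.2 0 0"

```text
t: 52.05
eef_pos: [605.6, -9.1, 116.5]
tcp_rot: [3.142, -0.0, 1.572]
ft_force: [-0.5, 6.5, 4.1]
opening: 0.004
grip_force: 2.9
```

Request:
jog_arm --pt "0 0 0 -8 -0.2 0 0" --pt "0 0 0 -8 -0.2 0 0" --pt "0 0 0 -8 -0.2 0 0" --pt "0 0 0 -8 -0.2 0 0" --pt "0 0 0 -8 -0.2 0 0" --pt "0 0 0 -8 -0.2 0 0" --pt "0 0 0 -7 -0.2 0 0" --pt "0 0 0 -6 -0.2 0 0" --pt "0 0 0 -4 -0.2 0 0" --pt "0 0 0 0 0 0 0"

```text
t: 53.3
eef_pos: [604.1, -73.9, 116.6]
tcp_rot: [3.141, -0.0, 1.572]
ft_force: [1.4, 6.2, 3.5]
opening: 0.005
grip_force: 3.0
```

Request:
jog_arm --pt "0 0 0 -4 0 0 0" --pt "0 0 0 -4 0 0 0" --pt "0 0 0 -3 0 0 0" --pt "0 0 0 -2 0 0 0" --pt "0 0 0 0 0 0 0"

```text
t: 53.92
eef_pos: [603.9, -86.9, 116.6]
tcp_rot: [3.141, -0.0, 1.572]
ft_force: [1.0, 5.6, 3.6]
opening: 0.002
grip_force: 2.8
```

Request:
jog_arm --pt "0 0 0 -2 0 0 0" --pt "0 0 0 -2 0 0 0" --pt "0 0 0 0 0 0 0"

```text
t: 54.3
eef_pos: [603.8, -89.4, 116.6]
tcp_rot: [-3.141, -0.002, 1.571]
ft_force: [0.9, 18.5, 5.5]
opening: 0.007
grip_force: 8.8
```

Request:
jog_arm --pt "0 0 0 -1 0 0 0" --pt "0 0 0 0 0 0 0" --pt "0 0 0 2 0 0 0" --pt "0 0 0 3 0 0 0" --pt "0 0 0 4 0 0 0" --pt "0 0 0 10 0 0 0" --pt "0 0 0 20 0 0 0" --pt "0 0 0 20 0 0 0" --pt "0 0 0 0 0 -60 0" --pt "0 0 0 20 0 -60 0"

```text
t: 55.55
eef_pos: [603.6, -12.3, 236.7]
tcp_rot: [-3.14, -0.0, 1.572]
ft_force: [0.0, 0.8, -0.1]
opening: 0.007
grip_force: 0.0
```

```bash
python3 - <<'E'
from h import *
c=cam("scene"); save(c,"s8"); print(drawer(c)); W=world(c); P=W[np.isfinite(W[...,0])]
for g in((594.5,346.5),(536.5,346)): print(fitfit(P,g,4))
h=cv2.cvtColor(c["color"],cv2.COLOR_RGB2HSV)
m=((h[...,0]<8)|(h[...,0]>172))&(h[...,1]>150)&(h[...,2]>50)&(abs(W[...,0]-431)<40)&(abs(W[...,1]+250)<40)
print("pin",m.sum(),W[m].max(0).round(1))
print(drawer(cam("scene")),env.state()["t"],env.state()["eef_pos"])
E
```

```text
(np.int64(133), [[555.6, -106.1, 69.8], [628.2, -102.8, 81.7], [677.1, -99.9, 85.0]])
(array([595.13164217, 346.67020771]), 302, np.float64(0.90569859999224))
(array([536.56204408, 346.01518568]), 325, np.float64(1.011336376659301))
pin 116 [ 443.6 -241.   105.7]
(np.int64(133), [[554.9, -106.1, 71.3], [626.9, -102.8, 81.4], [677.3, -99.9, 84.5]]) 55.65 [605.26732098 -10.90805525 241.75483612]
```

View pics/s8.png

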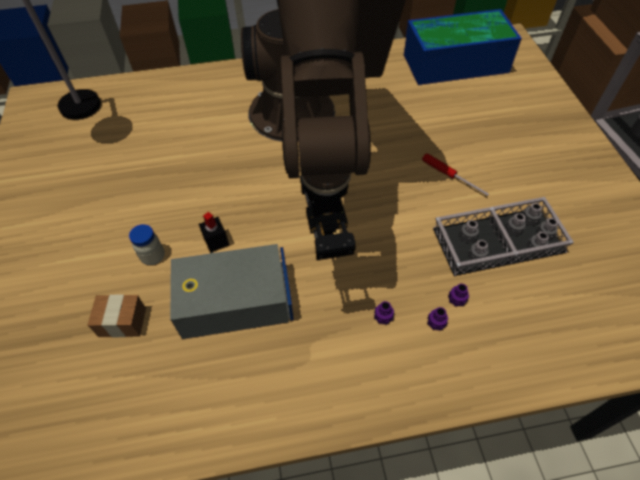

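The drawer is shut (front face at (287,285)) and stays latched. The pin is in its stand at (212,232), both greys are in the basket at (471,229) and (481,246), and the jar, carton and screwdriver are untouched. Handing in.

Request:
jog_arm --pt "0 0 0 0 0 -20 0" --pt "0 0 0 0 0 0 0" --pt "0 0 0 0 0 0 0" --pt "0 0 0 0 0 0 0"

```text
t: 56.15
eef_pos: [603.6, -13.2, 254.7]
tcp_rot: [-3.14, -0.0, 1.572]
ft_force: [-0.7, -0.3, 1.1]
opening: 0.003
grip_force: 0.0
```

```bash
python3 -c "
from h import *
print(drawer(cam('scene'))); print(env.job_done())"
```

```text
(np.int64(132), [[554.5, -106.1, 72.6], [628.3, -102.8, 81.3], [678.1, -100.0, 84.9]])
the job is handed in; nothing more can be done
None
```

I handed the job in at about 56 s (no verdict came back): both greys are in the basket, all four greens were upright in the drawer before I pushed it shut, it stayed closed, and the pin is back in its stand.

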